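# Repack the ball crate and latch its hold-down strap

### The arm

A 6-joint arm with a two-finger parallel gripper is mounted at the origin on a cart in front of the work surface, level with it; the furniture and walls round the work are solid. World frame = base frame: x ahead of the robot, y to its left, z up, the work surface at z = 0. Lengths are in m, angles in rad, forces in N, time in s.
With the tool pointing down it reaches from about 0.25 to 0.775 m from the base axis. Payload 4 kg.
Tool frame: the origin (TCP) lies midway between the tips of the shut fingers; the grasp point (between the pads) lies 19 mm behind it; y points along the fingers, z is the direction in which the jaws open and shut, and the axes are right-handed (so a half turn about y gives the same grasp; the last joint's range is limited). The gripper opens to 85 mm and grips with 20 to 120 N. Pads are 22 mm wide; open, the fingers measure 114 mm over their backs; the gripper's body (76 mm by 85 mm) begins 54 mm behind the grasp point. The pads swing forward as they close: fully open they stand 13 mm farther back than shut.
Start: joints at [-1.249, 0.087, 1.371, -0, 1.684, -0.103], TCP at [0.227, -0.501, 0.231] pointing down, gripper open.
Joint ranges: [-3.1, 3.1], [-0.76, 2.03], [0.27, 2.55], [-1.08, 4.22], [0.17, 2.65], [-2.57, 2.57]. Speed limits (rad/s): [2.79, 2.79, 3.14, 3.14, 3.14, 3.14].

### API

Orientations are given as [roll, pitch, yaw] about the fixed x, y, z axes, in that order (R = Rz(yaw) Ry(pitch) Rx(roll)).
In Python, from plant import r, camera, camera_info gives the robot as it stands.
- The arm moves only by the shell command python3 -m inch 'ROWS'. ROWS is JSON, one flat list of numbers, 5 for each row, row after row: the shift along the tool's x, y, z in cm, then the turn about the tool's y in degrees, then the closure, from -1 (fully open) to 1 (shut). A call has 1 to 20 rows; each row shifts and turns the pose as measured when the row begins, along the tool's axes as they then stand; what a row does not reach is not made up. A row lasts 1/10 s, in which the tool goes at most 50 mm and 8.59 degrees, less where a joint would pass 70% of its speed; a pose out of reach is approached as far as the arm can. A call is refused whole if a number of a shift passes 5 or a number of a turn 8.59, either way. A call with a gripper value outside its range is refused whole. The fingers move at their own pace and stop on an object; the grip force is fixed at half the most. Time passes only in rows, so rows that do not move let the fingers close. It gives the time, the measured TCP pose, the force and the opening at its end, in the units of the state.
- r.get_state(): the state, without advancing time (a new reading comes with each control period).
- camera(name): name is "scene" or "top"; returns the picture (480x640x3 uint8, blue, green, red); there is no depth.
- camera_info(name): a dict with "mtx" (3x3 intrinsics, pixels), "extrinsics" (4x4, takes a point from world to camera coordinates). Camera axes: x right, y down, z forward; pixel columns grow to the right and rows downward; lengths in m; the calibration is good to about 2 mm. A picture is of the moment at which its call begins. camera_info takes no time and is no camera call.
- r.close_job(): hands the job in, once; it reports no verdict.
The state is a dict: "t": time; "qpos": joint angles; "joint_velocities": joint speeds; "joint_torque": joint torques, N m; "ee_pos": TCP position; "eef_rot": TCP orientation; "wrist_force": force on the tool from outside, world axes, zero at the start; "torque": the same for the moment, N m; "gripper_width": finger opening in m.
Only numpy, scipy, OpenCV 4.12 (cv2) and the standard library are available. Lean on these libraries where they do the work, as an engineer would, in place of code of your own. Each camera call takes 0.05 s, during which the arm holds its last target. There are 200 camera calls.

### The job

This crate ships orange balls only: lift the slotted end of the strap off its stud and swing the strap aside about its pivot bolt, put the red ball that was packed by mistake into the white bowl, and lower all the orange balls from the felt-lined tray gently into pockets of the crate, letting each go only when it is down at the pocket floor. Then swing the strap back over the pockets until its slot drops over the stud and it lies flat on the rim.

Things in the scene. Friction and masses are not known exactly. Their poses are not given: they have to be found in the camera images.
- crate: open plywood packing crate fixed to the bench, 152 mm (its x) by 252 mm (its y), rim 80 mm high; origin: centre of its underside. Three pockets in a row along its y, each 140 mm (x) by 76 mm (y) inside and 72 mm deep, walls and partitions 6 mm thick. Wooden blocks level with the rim stand at its +y end (with the pivot bolt) and at its -y end (with the stud)
- ledge (a point): point on top of the wooden parking ledge where the strap's grip tab comes to stand (crate x -160, y +175 mm, z 80 mm): a 32 mm wide bar level with the rim that runs 216 mm from the pivot bolt in the crate's -x direction; the strap lies on it when swung open by 90 degrees
- pivot_bolt (a point): axis of the pivot bolt at the height of the rim (crate x 0, y +175 mm, z 80 mm): shank 9 mm diameter, with a hexagonal head 24 mm across whose underside is 32 mm above the rim, top 40 mm above
- stud (a point): axis of the headless stud at the height of the rim (crate x 0, y -147 mm, z 80 mm): 8 mm diameter with a tapered tip, 16 mm tall above the rim
- strap: flat aluminium strap 366 x 36 x 6 mm, about 0.22 kg: its 13 mm hole sits loosely on the pivot bolt, whose head keeps it on, and it can be raised 26 mm there. Origin: underside, centre of that hole; x runs along it to the slotted end, z up. To swing it off or onto the stud raise it over 16 mm. Closed it points along the crate's -y, open along the crate's -x
- strap_tab (a point): middle of the yellow grip tab that stands on the strap 160 mm from the pivot hole: 45 mm along the strap, 12 mm thick across it, from 6 to 40 mm above the strap's underside; this point is 28 mm above the underside. Grip it across its thickness
- strap_slot (a point): centre of the closed slot near the free end of the strap, on the underside, 322 mm from the pivot hole; slot 30 mm long (along the strap) by 16 mm wide
- tray: shallow sorting tray fixed on the right of the bench, 310 mm (its x) by 210 mm (its y), in which the orange balls stand: grey felt floor 4 mm above the bench (balls roll only a little on it), wooden rim 5 mm thick and 16 mm high above the bench; origin: centre of its underside
- bowl: white plastic bowl, 147 mm across the rim, 64 mm high, inner floor about 10 mm above the bench and 76 mm wide; origin: centre of its underside
- pocket_1 (a point): centre of the floor of pocket 1 of the crate (crate y +82 mm; pocket 1 is next to the pivot bolt)
- pocket_2 (a point): centre of the floor of pocket 2 of the crate (crate y +0 mm; pocket 1 is next to the pivot bolt)
- pocket_3 (a point): centre of the floor of pocket 3 of the crate (crate y -82 mm; pocket 1 is next to the pivot bolt)
- red_ball_1: plain red Christmas ball, 60 mm diameter with a small pale cap at one side (63 mm over the cap), 20 g, with a small flat foot it stands on; origin: centre of its underside, 30 mm below the ball's centre
- red_ball_1_centre (a point): centre of that ball
- red_ball_2: plain red Christmas ball, 60 mm diameter with a small pale cap at one side (63 mm over the cap), 20 g, with a small flat foot it stands on; origin: centre of its underside, 30 mm below the ball's centre
- red_ball_2_centre (a point): centre of that ball
- red_ball_3: plain red Christmas ball, 60 mm diameter with a small pale cap at one side (63 mm over the cap), 20 g, with a small flat foot it stands on; origin: centre of its underside, 30 mm below the ball's centre
- red_ball_3_centre (a point): centre of that ball
- orange_ball_1: plain orange Christmas ball, 60 mm diameter with a small pale cap at one side (63 mm over the cap), 20 g, with a small flat foot it stands on; origin: centre of its underside, 30 mm below the ball's centre
- orange_ball_1_centre (a point): centre of that ball
- orange_ball_2: plain orange Christmas ball, 60 mm diameter with a small pale cap at one side (63 mm over the cap), 20 g, with a small flat foot it stands on; origin: centre of its underside, 30 mm below the ball's centre
- orange_ball_2_centre (a point): centre of that ball
- orange_ball_3: plain orange Christmas ball, 60 mm diameter with a small pale cap at one side (63 mm over the cap), 20 g, with a small flat foot it stands on; origin: centre of its underside, 30 mm below the ball's centre
- orange_ball_3_centre (a point): centre of that ball
Things that resemble listed ones, but are neither listed nor needed, are in the scene too. What is shaped like the orange_ball_2 but green is not meant.

How it is judged:
By the outcome, as a careful person would: the job done as asked, in the order asked, and still so for the second after the job is handed in, with the robot touching nothing.
Of red_ball_1, red_ball_2, red_ball_3 only 1 to 1 are there at a start; the rules pass over those that are not, and their reading is None.
Of orange_ball_1, orange_ball_2, orange_ball_3 only 2 to 3 are there at a start; the rules pass over those that are not, and their reading is None.
At some moment in a run one of orange_ball_1, orange_ball_2, orange_ball_3 may be knocked a few centimetres aside while the robot is not near it.
It also fails if it takes over 210 s, if anything falls off the work surface, if the arm or the gripper's body presses on something with over 40 N, if the wrist force passes 120 N, or if a joint passes its speed limit or range.

## Working session

There is one attempt and no reset: what is moved stays moved. The work goes in short steps, Python scripts to look and compute and a shell command to move; the robot and the scene stay as the last step left them, time stands still between calls to the robot, and variables do not carry over. Pictures are saved under pics/ and viewed, about 12 in all and at most 16, crops included, and the job is handed in when it is done.

```bash
ls; mkdir -p pics; cat > h.py <<'E'
import numpy as np, cv2
from plant import r, camera, camera_info
from scipy.spatial.transform import Rotation as R
def snap(n,f):
    im=camera(n); cv2.imwrite('pics/'+f,im); return im
def ray(n,u,v,z):
    c=camera_info(n);K=np.array(c['mtx']);E=np.array(c['extrinsics'])
    d=E[:3,:3].T@np.linalg.inv(K)@[u,v,1]; o=-E[:3,:3].T@E[:3,3]
    return o+d*(z-o[2])/d[2]
def proj(n,p):
    c=camera_info(n);K=np.array(c['mtx']);E=np.array(c['extrinsics'])
    q=K@(E[:3,:3]@np.array(p)+E[:3,3]); return q[:2]/q[2]
def go(p,yaw=None):
    "shift in tool cm to world point p, turn"
    s=r.get_state(); M=R.from_euler('xyz',s['eef_rot']).as_matrix()
    print('tool x,y,z axes in world',M.T.round(2).tolist()); print('shift cm',(M.T@(np.array(p)-s['ee_pos'])*100).round(2))
E
python3 - <<'E'
from h import *
print(r.get_state())
for n in('scene','top'):
    snap(n,n+'0.png'); c=camera_info(n); print(n,np.array(c['mtx']).tolist(),np.array(c['extrinsics']).round(3).tolist())
go([.5,0,.2])
E
```

```text
pics
{'t': 0.0, 'qpos': array([-1.24915056e+00,  8.79548122e-02,  1.37228964e+00, -6.47909423e-07,
        1.68360742e+00, -1.03077106e-01]), 'joint_velocities': array([1.35363910e-03, 8.78071982e-04, 3.87970879e-04, 1.37515292e-04,
       1.63093854e-05, 1.19880125e-04]), 'joint_torque': array([ 2.11483248e-04, -3.51866269e+01, -3.13273358e+01, -2.06483683e-04,
        1.07361257e-02,  1.32663928e-06]), 'ee_pos': array([ 0.22648211, -0.50064318,  0.23012129]), 'eef_rot': array([-1.57304363e+00,  2.31821461e-04, -2.71687011e+00]), 'wrist_force': array([-0.1422407 ,  0.41441426,  0.48305461]), 'torque': array([ 0.03228438,  0.00059529, -0.00541864]), 'gripper_width': 0.08561386247010282}
scene [[576.3892753302655, 0.0, 322.75336961242994], [0.0, 576.3892753302655, 241.20988464118764], [0.0, 0.0, 1.0]] [[-0.797, -0.604, -0.002, 0.481], [-0.421, 0.557, -0.716, 0.262], [0.433, -0.57, -0.698, 1.123], [0.0, 0.0, 0.0, 1.0]]
top [[462.1172906056509, 0.0, 315.37151758847585], [0.0, 462.1172906056509, 241.62295305414753], [0.0, 0.0, 1.0]] [[-0.029, -1.0, -0.011, 0.045], [-0.985, 0.03, -0.169, 0.576], [0.17, 0.006, -0.986, 1.0], [0.0, 0.0, 0.0, 1.0]]
tool x,y,z axes in world [[-0.91, -0.41, -0.0], [-0.0, 0.0, -1.0], [0.41, -0.91, -0.0]]
shift cm [-45.55   3.1  -34.34]
```

View pics/top0.png

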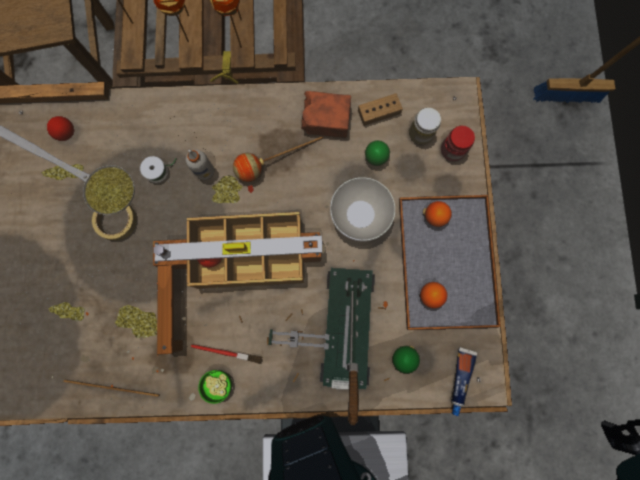

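View pics/scene0.png

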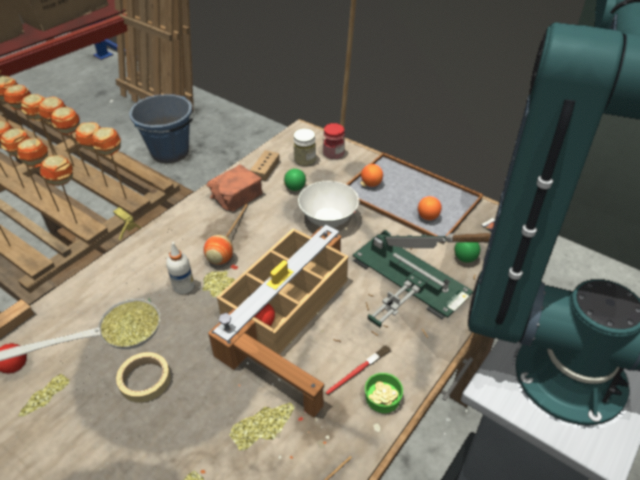

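```bash
python3 - <<'E'
from h import *
im=cv2.imread('pics/top0.png'); c=im[195:370,140:345]; cv2.imwrite('pics/c1.png',cv2.resize(c,None,fx=3.4,fy=3.4,interpolation=cv2.INTER_CUBIC))
hsv=cv2.cvtColor(im,cv2.COLOR_BGR2HSV)
for nm,lo,hi,z in(('orange',(5,180,120),(14,255,255),.034),('red',(0,180,60),(4,255,255),.04),('yellow',(24,150,120),(34,255,255),.114),('bowl',(0,0,150),(180,60,255),.064)):
    m=cv2.inRange(hsv,lo,hi); n,l,s,ce=cv2.connectedComponentsWithStats(m)
    for i in range(1,n):
        if s[i,4]>40: print(nm,ce[i].round(1),s[i],ray('top',*ce[i],z).round(3))
for u,v,z in((163,251,.12),(312,244,.096),(187,217,.08),(301,213,.08),(190,288,.08),(304,283,.08)): print(u,v,ray('top',u,v,z).round(3))
E
```

```text
orange [243.1 165.8] [234 154  19  23 281] [0.767 0.194 0.034]
orange [438.8 212.5] [428 202  23  22 380] [ 0.639 -0.261  0.034]
orange [434.1 294.2] [423 283  23  23 416] [ 0.451 -0.236  0.034]
red [ 58.2 126.8] [ 48 117  23  22 377] [0.878 0.638 0.04 ]
red [462.1 137. ] [451 127  23  21 386] [ 0.82  -0.328  0.04 ]
red [207.7 262.4] [200 260  16   6  76] [0.538 0.274 0.04 ]
red [214.5 350.2] [192 345  44  11 106] [0.342 0.257 0.04 ]
yellow [226.1  56.8] [223  52   7  10  52] [1.001 0.219 0.114]
yellow [235.3 247.3] [223 243  27  11 195] [0.559 0.198 0.114]
bowl [428.7 117.9] [418 108  23  21 389] [ 0.86  -0.246  0.064]
bowl [151.4 167.1] [141 157  22  22 360] [0.761 0.401 0.064]
bowl [361.4 213.7] [347 200  31  29 692] [ 0.635 -0.078  0.064]
bowl [242.3 247.4] [ 164  236  158   24 1924] [0.566 0.191 0.064]
bowl [241.7 356.1] [237 354  10   5  41] [0.33  0.193 0.064]
bowl [393.5 453.9] [374 435  33  45 979] [ 0.123 -0.121  0.064]
bowl [266.3 456.6] [263 438   9  42 294] [0.125 0.142 0.064]
163 251 [0.554 0.35  0.12 ]
312 244 [0.564 0.035 0.096]
187 217 [0.636 0.312 0.08 ]
301 213 [0.637 0.058 0.08 ]
190 288 [0.478 0.303 0.08 ]
304 283 [0.481 0.055 0.08 ]
```

View pics/c1.png

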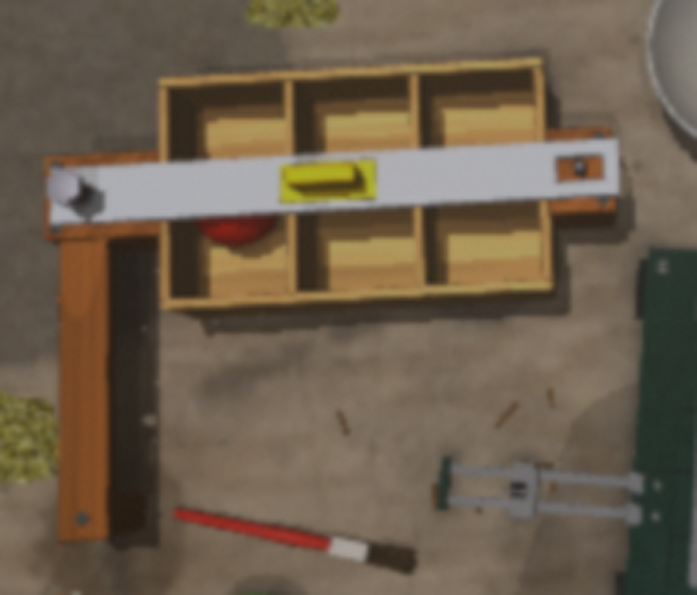

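```bash
cat >> h.py <<'E'
def crate():
    "x,y,yaw of crate from rim corners + pivot + stud pixels"
    px=[(187,218.5,.08,-76+152,126),(299.7,212.6,.08,76,-126),(302.4,280,.08,-76,-126),(188.5,286.2,.08,-76,126),(162,250.3,.12,0,175),(310.6,244.1,.096,0,-147)]
    W=np.array([ray('top',u,v,z)[:2] for u,v,z,_,_ in px]); C=np.array([(a,b) for *_,a,b in px])/1e3
    w=W-W.mean(0); c=C-C.mean(0)
    th=np.arctan2((c[:,0]*w[:,1]-c[:,1]*w[:,0]).sum(),(c*w).sum())
    Rm=np.array([[np.cos(th),-np.sin(th)],[np.sin(th),np.cos(th)]])
    o=W.mean(0)-Rm@C.mean(0); return o,th,Rm,(C@Rm.T+o-W)*1e3
E
python3 - <<'E'
from h import *
o,th,Rm,e=crate(); print(o,np.degrees(th),e.round(1).tolist())
P=lambda x,y:(Rm@[x/1e3,y/1e3]+o).round(4)
print('pivot',P(0,175),'stud',P(0,-147),'tab',P(0,15),'p1-3',P(0,82),P(0,0),P(0,-82),'ledge',P(-160,175))
for p in(.4,.2),: pass
t=P(0,15); print('scene tab proj',proj('scene',[*t,.108]),'stud',proj('scene',[*P(0,-147),.096]), 'bolt',proj('scene',[*P(0,175),.12]))
for u,v in((279,270),): print(ray('scene',u,v,.108))
go([*t,.2])
# orange balls and bowl, triangulated check
for p in([.639,-.261,.034],[.451,-.236,.034]): print(proj('scene',p))
im=cv2.imread('pics/scene0.png'); h=cv2.cvtColor(im,cv2.COLOR_BGR2HSV); m=cv2.inRange(h,(3,170,120),(14,255,255))
n,l,s,ce=cv2.connectedComponentsWithStats(m)
for i in range(1,n):
    if s[i,4]>100: print(ce[i].round(1),s[i,4])
E
```

```text
[0.56013984 0.18301821] 1.3993210985270041 [[0.4, -1.0], [1.0, -1.5], [-0.6, -2.8], [-0.7, 1.3], [-0.2, 5.9], [0.1, -1.8]]
pivot [0.5559 0.358 ] stud [0.5637 0.0361] tab [0.5598 0.198 ] p1-3 [0.5581 0.265 ] [0.5601 0.183 ] [0.5621 0.101 ] ledge [0.3959 0.3541]
scene tab proj [281.3195819  270.38339835] stud [327.3085138  230.53317032] bolt [227.28878514 317.17443068]
[0.5642711  0.20004084 0.108     ]
tool x,y,z axes in world [[-0.91, -0.41, -0.0], [-0.0, 0.0, -1.0], [0.41, -0.91, -0.0]]
shift cm [-59.16   3.14 -49.92]
[371.7947061  174.45090471]
[429.42277174 207.51358295]
[12.1 95.1] 241
[ 51.6 115.3] 456
[ 97.1 140.3] 371
[ 25.9 150.1] 391
[ 51.1 171.9] 239
[371.3 174.5] 266
[429.3 208. ] 283
[219.8 245.8] 265
```

```bash
python3 -m inch '[0,0,0,-8.4,-1, 0,0,0,-8.4,-1, 0,0,0,-8.4,-1, 0,0,0,-8.4,-1, 0,0,0,-8.4,-1, 0,0,0,-8.4,-1, 0,0,0,-8.4,-1, 0,0,0,-8.3,-1]'; python3 -c "
from h import *
go([.5598,.198,.2]); print(r.get_state()['qpos'])"
```

```text
t: 0.9
ee_pos: [0.2257, -0.4982, 0.2241]
eef_rot: [-1.574, 0.013, -1.514]
wrist_force: [-0.5, -0.4, 1.2]
gripper_width: 0.0854
tool x,y,z axes in world [[0.06, -1.0, -0.01], [-0.0, 0.01, -1.0], [1.0, 0.06, -0.0]]
shift cm [-67.57   3.17  37.32]
[-1.24911649e+00  9.16773979e-02  1.38024808e+00  1.89363222e-05
  1.68336271e+00 -1.30585576e+00]
```

```bash
python3 -m inch '[-4.2,0,2.3,0.2,-1, -4.2,0,2.3,0.2,-1, -4.2,0,2.3,0.2,-1, -4.2,0,2.3,0.2,-1, -4.2,0,2.3,0.2,-1, -4.2,0,2.3,0.2,-1, -4.2,0,2.3,0.2,-1, -4.2,0,2.3,0.2,-1, -4.2,0,2.3,0,-1, -4.2,0,2.3,0,-1, -4.2,0,2.3,0,-1, -4.2,0,2.3,0,-1, -4.2,0,2.3,0,-1, -4.2,0,2.3,0,-1, 0,0,0,0,-1]'; python3 -c "
from h import *
go([.5598,.198,.15]); print(r.get_state()['qpos'])"
```

```text
t: 2.4
ee_pos: [0.5323, 0.1256, 0.222]
eef_rot: [-1.583, 0.021, -1.546]
wrist_force: [-0.2, -0.0, 1.0]
gripper_width: 0.0855
tool x,y,z axes in world [[0.02, -1.0, -0.02], [-0.01, 0.02, -1.0], [1.0, 0.02, -0.01]]
shift cm [-7.02  7.32  3.02]
[0.11464881 0.08792898 1.38843839 0.02244964 1.67551033 0.09240658]
```

```bash
python3 -m inch '[-2.4,2,1,0,-1, -2.3,2,1,0,-1, -2.3,2,1,0,-1, 0,0.5,0,0,-1, 0,0,0,0,-1, 0,0,0,0,-1]'; python3 - <<'E'
from h import *
go([.5598,.198,.092])
im=snap('top','t1.png'); cv2.imwrite('pics/t1c.png',cv2.resize(im[180:310,140:345],None,fx=3.4,fy=3.4,interpolation=cv2.INTER_CUBIC))
im=snap('scene','s1.png'); cv2.imwrite('pics/s1c.png',cv2.resize(im[190:370,180:380],None,fx=3.2,fy=3.2,interpolation=cv2.INTER_CUBIC))
E
```

```text
t: 3.0
ee_pos: [0.5591, 0.1975, 0.1538]
eef_rot: [-1.588, 0.017, -1.546]
wrist_force: [-0.5, -0.2, 0.0]
gripper_width: 0.0852
tool x,y,z axes in world [[0.03, -1.0, -0.02], [-0.02, 0.02, -1.0], [1.0, 0.03, -0.02]]
shift cm [0.06 6.18 0.17]
```

View pics/s1c.png

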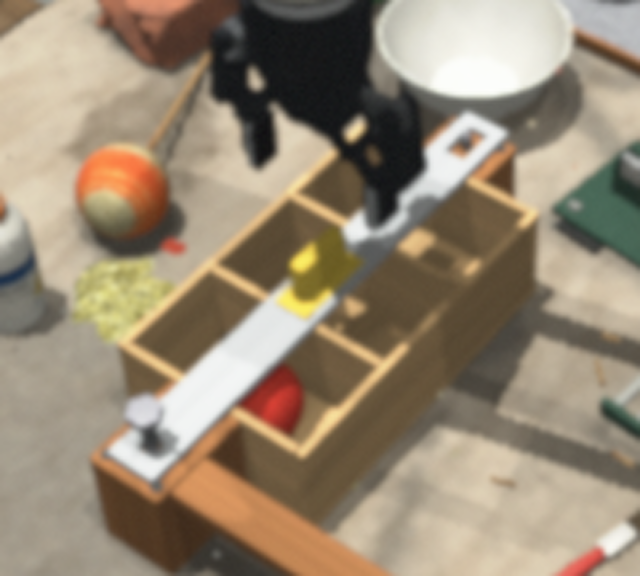

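```bash
python3 -m inch '[0,2,0.1,0,-1, 0,2,0,0,-1, 0,1.6,0,0,-1, 0,0.3,0,0,-1, 0,0,0,0,-1, 0,0,0,0,-1]' && python3 -m inch '[0,0,0,0,1, 0,0,0,0,1, 0,0,0,0,1, 0,0,0,0,1, 0,0,0,0,1, 0,0,0,0,1, 0,0,0,0,1, 0,0,0,0,1]'
```

```text
t: 3.7
ee_pos: [0.564, 0.1946, 0.1036]
eef_rot: [-1.571, 0.019, -1.552]
wrist_force: [0.7, -0.6, 0.7]
gripper_width: 0.0855
t: 4.5
ee_pos: [0.5653, 0.1949, 0.1076]
eef_rot: [-1.566, 0.02, -1.552]
wrist_force: [-0.5, 0.3, 1.3]
gripper_width: 0.0105
```

```bash
python3 -m inch '[0,0,0,0,1, 0,0,0,0,1]';python3 - <<'E'
from h import *
for i in range(3):
    im=snap('scene','s2.png');s=r.get_state();print(s['ee_pos'].round(4),s['eef_rot'].round(3),s['gripper_width'].round(4),s['wrist_force'].round(1))
cv2.imwrite('pics/s2c.png',cv2.resize(im[220:300,230:350],None,fx=5,fy=5,interpolation=cv2.INTER_CUBIC))
E
```

```text
t: 4.7
ee_pos: [0.5653, 0.1949, 0.1076]
eef_rot: [-1.566, 0.02, -1.552]
wrist_force: [-1.0, -0.8, -0.3]
gripper_width: 0.0101Traceback (most recent call last):
  File "<stdin>", line 3, in <module>
AttributeError: 'float' object has no attribute 'round'
```

```bash
python3 -m inch '[0,0,0,0,0, 0,0,0,0,0, 0,0,0,0,0, -0.2,0.5,0,0,0, -0.2,0.5,0,0,0, 0,0.5,0,0,0, 0,0,0,0,0, 0,0,0,0,0, 0,0,0,0,0]'; python3 -c "
from h import *
go([.565,.199,.092])"
```

```text
t: 5.65
ee_pos: [0.5652, 0.1997, 0.0904]
eef_rot: [-1.567, 0.02, -1.552]
wrist_force: [0.2, 1.0, -0.6]
gripper_width: 0.0428
tool x,y,z axes in world [[0.02, -1.0, -0.02], [0.0, 0.02, -1.0], [1.0, 0.02, 0.0]]
shift cm [ 0.07 -0.16 -0.02]
```

```bash
python3 -m inch '[0,-0.2,0,0,0, 0,0,0,0,1, 0,0,0,0,1, 0,0,0,0,1, 0,0,0,0,1, 0,0,0,0,1, 0,0,0,0,1, 0,0,0,0,1]';python3 - <<'E'
from h import *
im=snap('scene','s2.png')
cv2.imwrite('pics/s2c.png',cv2.resize(im[220:300,230:350],None,fx=5,fy=5,interpolation=cv2.INTER_CUBIC))
E
```

```text
t: 6.45
ee_pos: [0.5653, 0.1996, 0.0933]
eef_rot: [-1.566, 0.02, -1.551]
wrist_force: [-0.3, -0.6, 0.1]
gripper_width: 0.0111
```

View pics/s2c.png

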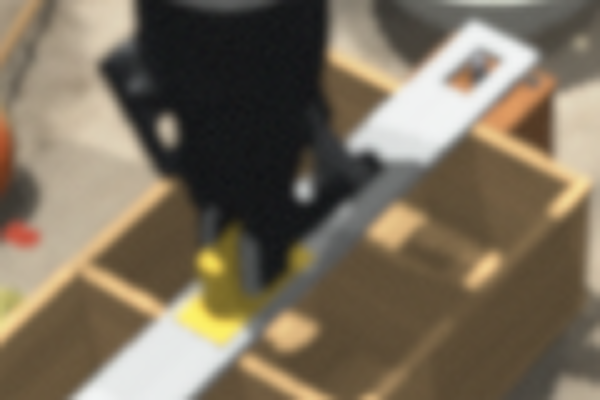

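```bash
python3 -m inch '[0,-0.5,0,0,1, 0,-0.5,0,0,1, 0,-0.5,0,0,1, 0,-0.4,0,0,1, 0,0,0,0,1, 0,0,0,0,1, 0,0,0,0,1]'
```

```text
t: 7.2
ee_pos: [0.5642, 0.1988, 0.1117]
eef_rot: [-1.569, 0.019, -1.552]
wrist_force: [1.1, 0.3, -2.5]
gripper_width: 0.011
```

```bash
cat >> h.py <<'E'
PIV=np.array([.559,.358])
def swing(piv=PIV,goal=None,r0=.16):
    s=r.get_state(); M=R.from_euler('xyz',s['eef_rot']).as_matrix(); d=s['ee_pos'][:2]-piv
    print('radius',np.hypot(*d)*1e3,'angle',np.degrees(np.arctan2(d[1],d[0])),'tool x heading',np.degrees(np.arctan2(M[1,0],M[0,0])),'z',s['ee_pos'][2],'F',s['wrist_force'].round(1),'T',s['torque'].round(2),'w',s['gripper_width'],'axes',M.T.round(3).tolist(),'q6',s['qpos'][5])
    # shift to sit at radius r0 along current tool-x heading
    h=np.arctan2(M[1,0],M[0,0]) if goal is None else np.radians(goal)
    go([*(piv+r0*np.array([np.cos(h),np.sin(h)])),s['ee_pos'][2]])
E
python3 -m inch '[0,-0.3,0,0,1, 0,0,0,0,1, 0,0,-1.1,4,1, 0,0,-1.1,4,1, 0,0,-1.1,4,1, 0,0,-1.1,4,1, 0,0,-1.1,4,1, 0,0,0,0,1, 0,0,0,0,1]'; python3 -c "
from h import *
swing()"
```

```text
t: 8.1
ee_pos: [0.5056, 0.2068, 0.1141]
eef_rot: [-1.583, 0.018, -1.91]
wrist_force: [-0.6, 1.0, -2.6]
gripper_width: 0.011
radius 160.3854337609902 angle -109.45628598224438 tool x heading -109.43960514192003 z 0.11408917274378458 F [-0.6  1.  -2.6] T [-0.04  0.01  0.02] w 0.010990410049311098 axes [[-0.333, -0.943, -0.018], [-0.005, 0.021, -1.0], [0.943, -0.333, -0.012]] q6 0.6080295130080575
tool x,y,z axes in world [[-0.33, -0.94, -0.02], [-0.01, 0.02, -1.0], [0.94, -0.33, -0.01]]
shift cm [-0.04  0.    0.  ]
```

```bash
python3 -m inch '[0,0,-1.1,4,1, 0,0,-1.1,4,1, 0,0,-1.1,4,1, 0,0,-1.1,4,1, 0,0,-1.1,4,1, 0,0,-1.1,4,1, 0,0,-1.1,4,1, 0,0,-1.1,4,1, 0,0,0,0,1, 0,0,0,0,1]'; python3 -c "
from h import *
swing()"
```

```text
t: 9.1
ee_pos: [0.4333, 0.2587, 0.1156]
eef_rot: [-1.598, 0.01, -2.473]
wrist_force: [0.2, -0.0, -1.8]
gripper_width: 0.0106
radius 160.1966667042216 angle -141.67450201394956 tool x heading -141.71083285725692 z 0.11560831167359538 F [ 0.2 -0.  -1.8] T [-0.04 -0.04  0.  ] w 0.010634181968098578 axes [[-0.785, -0.62, -0.01], [-0.009, 0.027, -1.0], [0.62, -0.784, -0.027]] q6 1.3059796287232806
tool x,y,z axes in world [[-0.78, -0.62, -0.01], [-0.01, 0.03, -1.0], [0.62, -0.78, -0.03]]
shift cm [-0.02  0.   -0.01]
```

```bash
python3 -m inch '[0,0,-1.1,4,1, 0,0,-1.1,4,1, 0,0,-1.1,4,1, 0,0,-1.1,4,1, 0,0,-1.1,4,1, 0,0,-1.1,4,1, 0,0,-1.1,4,1, 0,0,-1.1,4,1, 0,0,-1.1,4,1, 0,0,0,0,1, 0,0,0,0,1]'; python3 -c "
from h import *
swing()"
```

```text
t: 10.2
ee_pos: [0.399, 0.3528, 0.119]
eef_rot: [-1.607, -0.014, -3.107]
wrist_force: [-0.7, 1.1, -2.1]
gripper_width: 0.0111
radius 160.06323833490367 angle -178.1560038108331 tool x heading -178.03267983494425 z 0.11897795932100302 F [-0.7  1.1 -2.1] T [0.07 0.2  0.12] w 0.011137841853691472 axes [[-0.999, -0.034, 0.014], [-0.015, 0.035, -0.999], [0.034, -0.999, -0.036]] q6 2.126833592196167
tool x,y,z axes in world [[-1.0, -0.03, 0.01], [-0.01, 0.04, -1.0], [0.03, -1.0, -0.04]]
shift cm [-0.01 -0.    0.03]
```

```bash
python3 -m inch '[0,0.5,0,0,1, 0,0.5,0,0,1, 0,0.5,0,0,1, 0,0.4,0,0,1, 0,0.2,0,0,1, 0,0.2,0,0,1, 0,0,0,0,1, 0,0,0,0,1]'; python3 -c "
from h import *
swing()"
```

```text
t: 11.0
ee_pos: [0.3989, 0.353, 0.096]
eef_rot: [-1.609, -0.013, -3.104]
wrist_force: [-3.0, -0.1, 0.8]
gripper_width: 0.0108
radius 160.16660071226653 angle -178.19353587156476 tool x heading -177.86167532140442 z 0.09600438594781965 F [-3.  -0.1  0.8] T [0.02 0.15 0.12] w 0.010805935195354088 axes [[-0.999, -0.037, 0.013], [-0.014, 0.037, -0.999], [0.037, -0.999, -0.038]] q6 2.1213383340240317
tool x,y,z axes in world [[-1.0, -0.04, 0.01], [-0.01, 0.04, -1.0], [0.04, -1.0, -0.04]]
shift cm [-0.02 -0.    0.09]
```

```bash
python3 -m inch '[0,0.2,0,0,1, 0,0,0,0,1, 0,0,0,0,0, 0,0,0,0,0, 0,0,0,0,0, 0,0,0,0,-0.2, 0,-1.5,0,0,-0.2, 0,-3,0,0,-1, 0,-3,0,0,-1, 0,-3,0,0,-1, 0,0,0,0,-1]'; python3 - <<'E'
from h import *
im=snap('scene','s3.png'); s=r.get_state(); print(s['wrist_force'])
cv2.imwrite('pics/s3c.png',cv2.resize(im[130:420,170:480],None,fx=2,fy=2,interpolation=cv2.INTER_CUBIC))
t=snap('top','t3.png'); h=cv2.cvtColor(t,cv2.COLOR_BGR2HSV)
for nm,lo,hi,z in(('orange',(5,180,120),(14,255,255),.034),('red',(0,180,60),(4,255,255),.038)):
    n,l,st,ce=cv2.connectedComponentsWithStats(cv2.inRange(h,lo,hi))
    for i in range(1,n):
        if st[i,4]>100: print(nm,ce[i].round(1),st[i],ray('top',*ce[i],z).round(3))
g=cv2.cvtColor(t,cv2.COLOR_BGR2GRAY)
m=cv2.inRange(h,(0,0,105),(180,45,255)); m[:160]=0;m[255:]=0;m[:,:318]=0;m[:,400:]=0
c=max(cv2.findContours(m,0,1)[0],key=cv2.contourArea); e=cv2.fitEllipse(c); print('bowl',e,ray('top',*e[0],.064))
go([.558,.265,.15])
E
```

```text
t: 12.1
ee_pos: [0.4031, 0.3477, 0.2069]
eef_rot: [-1.608, -0.006, -3.108]
wrist_force: [-0.3, -0.2, 0.9]
gripper_width: 0.0855
[ 0.32021192 -0.25068971 -0.48460213]
orange [243.3 166.2] [234 154  20  24 293] [0.766 0.194 0.034]
orange [438.6 212.6] [427 202  24  22 394] [ 0.639 -0.26   0.034]
orange [433.9 294.4] [422 283  24  24 433] [ 0.451 -0.236  0.034]
red [ 58.3 126.9] [ 48 117  23  22 379] [0.879 0.639 0.038]
red [462.  137.1] [451 127  23  21 381] [ 0.82  -0.328  0.038]
red [207.6 253.9] [196 243  24  23 417] [0.558 0.275 0.038]
bowl ((362.19415283203125, 208.2779998779297), (63.37638854980469, 65.68238067626953), 102.640380859375) [ 0.64757535 -0.08063118  0.064     ]
tool x,y,z axes in world [[-1.0, -0.03, 0.01], [-0.01, 0.03, -1.0], [0.03, -1.0, -0.03]]
shift cm [-15.45   4.72   8.85]
```

View pics/s3c.png

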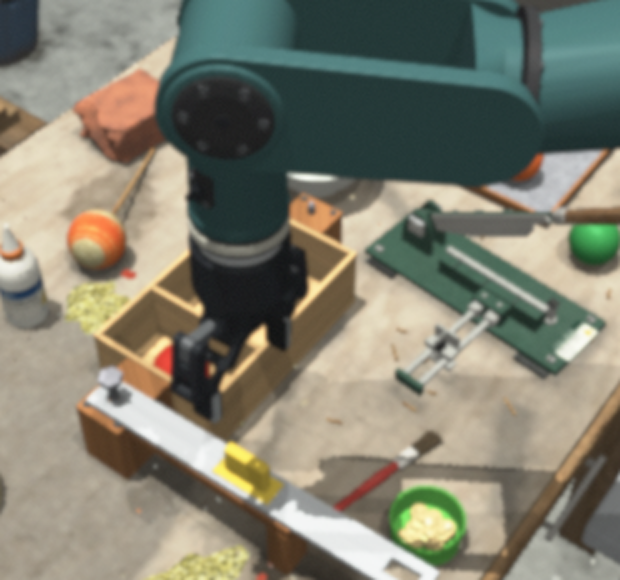

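View pics/t3.png

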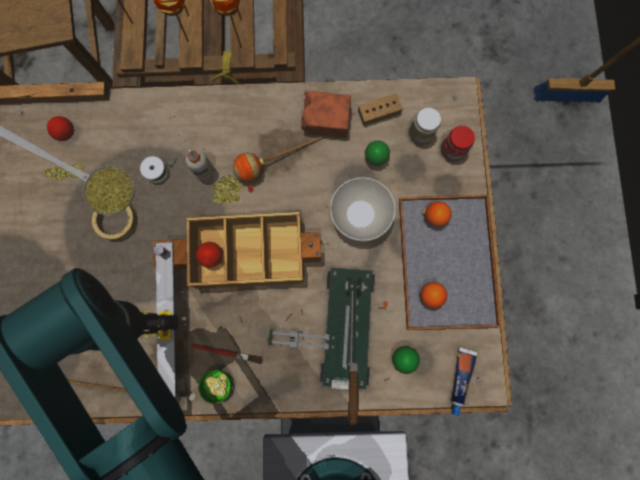

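```bash
python3 -m inch '[0,0,0,-8.5,-1, 0,0,0,-8.5,-1, 0,0,0,-8.5,-1, 0,0,0,-8.5,-1, 0,0,0,-8.5,-1, 0,0,0,-8.5,-1, 0,0,0,-8.5,-1, 0,0,0,-8.5,-1, 0,0,0,-8.5,-1, 0,0,0,-8.5,-1, 0,0,0,-3,-1, 1.5,0,3,0,-1, 1.5,0,3,0,-1, 1.5,0,3,0,-1, 1.5,0,3,0,-1, 1.5,0.5,3,0,-1, 0,0,0,0,-1, 0,0,0,0,-1]'; python3 -c "
from h import *
go([.558,.273,.014]); print(r.get_state()['qpos'])"
```

```text
t: 14.0
ee_pos: [0.5433, 0.2653, 0.1561]
eef_rot: [-1.635, 0.005, -1.543]
wrist_force: [-0.3, -0.3, 0.7]
gripper_width: 0.0855
tool x,y,z axes in world [[0.03, -1.0, -0.01], [-0.06, 0.0, -1.0], [1.0, 0.03, -0.06]]
shift cm [-0.65 14.08  2.4 ]
[0.34680515 0.27409962 1.30460695 0.0255227  1.62256691 0.31983687]
```

```bash
python3 -m inch '[-0.6,0,2.2,0,-0.75, 0,0,0,0,-0.75, 0,2.5,0,0,-0.75, 0,2.5,0,0,-0.75, 0,0,0,0,-0.75, 0,0,0,0,-0.75]'; python3 -c "
from h import *
go([.558,.273,.014]); print(r.get_state()['qpos'])"
```

```text
t: 14.6
ee_pos: [0.5546, 0.2745, 0.1021]
eef_rot: [-1.644, 0.004, -1.538]
wrist_force: [-0.5, -0.7, -0.2]
gripper_width: 0.0749
tool x,y,z axes in world [[0.03, -1.0, -0.0], [-0.07, 0.0, -1.0], [1.0, 0.03, -0.07]]
shift cm [0.2  8.76 0.97]
[0.35378511 0.34062949 1.32948141 0.02695703 1.53916448 0.31930332]
```

```bash
python3 -m inch '[0,-4,0,0,-0.75, 0,0,0,0,-0.75,0,0,0,0,-0.75]';python3 -c "
from h import *
print(r.get_state()['qpos'])";  python3 -m inch '[0,0,-4,0,-0.75, 0,0,0,0,-0.75,0,0,0,0,-0.75]'; python3 -c "
from h import *
go([.558,.273,.014]); print(r.get_state()['qpos'])"
```

```text
t: 14.9
ee_pos: [0.5558, 0.2753, 0.1455]
eef_rot: [-1.643, 0.005, -1.536]
wrist_force: [0.0, 0.1, -0.3]
gripper_width: 0.0743
[0.3542944  0.31872364 1.26983325 0.0270994  1.62045458 0.31996684]
t: 15.2
ee_pos: [0.5144, 0.274, 0.1489]
eef_rot: [-1.642, 0.005, -1.536]
wrist_force: [0.1, 0.4, 0.5]
gripper_width: 0.0748
tool x,y,z axes in world [[0.03, -1.0, -0.0], [-0.07, 0.0, -1.0], [1.0, 0.04, -0.07]]
shift cm [ 0.32 13.15  5.31]
[0.376228   0.23392103 1.36851238 0.02863458 1.60503772 0.3411584 ]
```

```bash
cat > q.py <<'E'
from h import *
s=r.get_state();M=R.from_euler('xyz',s['eef_rot']).as_matrix(); print('y',M[:,1].round(3),'p',s['ee_pos'].round(3),'head z',np.degrees(np.arctan2(M[1,2],M[0,2])).round(1))
E
python3 -m inch '[0,0,0,8.5,-0.75,0,0,0,8.5,-0.75,0,0,0,8.5,-0.75, 0,0,0,0,-0.75,0,0,0,0,-0.75]'>/dev/null;python3 q.py;  python3 -m inch '[0,0,0,-4,-0.75,0,0,0,-4,-0.75, 0,0,0,-4,-0.75,0,0,0,-4,-0.75, 0,0,0,-4,-0.75,0,0,0,-4,-0.75, 0,0,0,0,-0.75,0,0,0,0,-0.75]'>/dev/null; python3 q.py;  python3 -m inch '[0,0,4.5,0,-0.75, 0,0,0,0,-0.75,0,0,0,0,-0.75]' >/dev/null; python3 q.py
```

```text
y [-0.064  0.005 -0.998] p [0.518 0.275 0.153] head z -23.9
y [-0.06   0.007 -0.998] p [0.521 0.276 0.154] head z 2.1
y [-0.07   0.003 -0.998] p [0.565 0.277 0.146] head z 2.1
```

```bash
python3 -m inch '[0.4,2,0.2,0,-0.75, 0,2,0,0,-0.75, 0,2,0,0,-0.75, 0,2,0,0,-0.75, 0,0,0,0,-0.75, 0,0,0,0,-0.75]'>/dev/null; python3 -c "
from h import *
go([.558,.273,.016]); import q"
```

```text
tool x,y,z axes in world [[0.04, -1.0, -0.01], [-0.06, 0.01, -1.0], [1.0, 0.04, -0.06]]
shift cm [ 0.11  5.36 -0.1 ]
y [-0.06   0.007 -0.998] p [0.562 0.274 0.069] head z 2.1
```

```bash
python3 -m inch '[0.1,1.5,0,0,-0.75, 0,1.5,0,0,-0.75, 0,1.2,0,0,-0.75, 0,0.6,0,0,-0.75, 0,0,0,0,-0.75, 0,0,0,0,-0.75]'; python3 q.py
```

```text
t: 18.0
ee_pos: [0.5627, 0.2745, 0.0285]
eef_rot: [-1.618, 0.012, -1.535]
wrist_force: [-0.6, -0.1, -0.3]
gripper_width: 0.0746
y [-0.048  0.01  -0.999] p [0.563 0.275 0.029] head z 2.1
```

```bash
python3 -m inch '[0.1,0.5,-0.2,0,-0.75, 0,0.5,-0.2,0,-0.75, 0,0.2,0,0,-0.75, 0,0,0,0,-0.75, 0,0,0,0,1, 0,0,0,0,1, 0,0,0,0,1, 0,0,0,0,1, 0,0,0,0,1]'; python3 q.py
```

```text
t: 18.9
ee_pos: [0.5643, 0.275, 0.0274]
eef_rot: [-1.601, 0.016, -1.535]
wrist_force: [-1.3, 0.1, 3.8]
gripper_width: 0.0536
y [-0.031  0.015 -0.999] p [0.564 0.275 0.027] head z 2.1
```

```bash
python3 -m inch '[0,0,0,0,-0.75, 0,0,0,0,-0.75, 0,0,0,0,-0.75, 0.1,0.5,-0.2,0,-0.75, 0,0.5,-0.1,0,-0.75, 0,0.3,0,0,-0.75, 0,0,0,0,-0.75, 0,0,0,0,-0.75]'; python3 q.py; python3 - <<'E'
from h import *
im=snap('scene','s4.png')
cv2.imwrite('pics/s4c.png',cv2.resize(im[240:350,210:330],None,fx=5,fy=5,interpolation=cv2.INTER_CUBIC))
E
```

```text
t: 19.7
ee_pos: [0.5618, 0.275, 0.0249]
eef_rot: [-1.594, 0.017, -1.535]
wrist_force: [-0.7, -0.2, 0.6]
gripper_width: 0.0748
y [-0.024  0.016 -1.   ] p [0.562 0.275 0.025] head z 2.1
```

View pics/s4c.png

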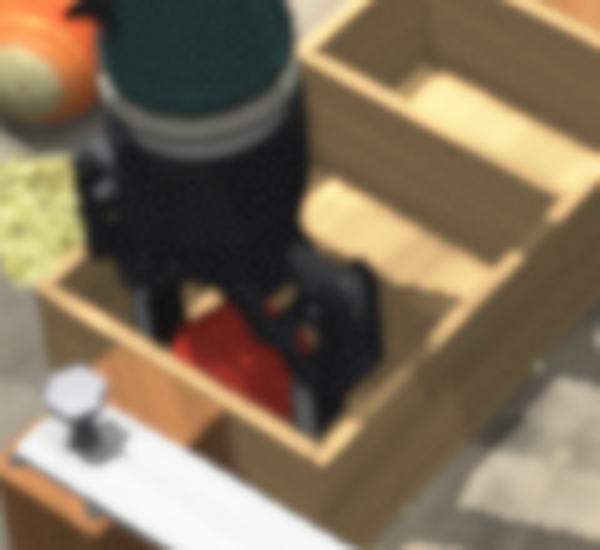

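```bash
python3 -m inch '[0,1,-0.2,0,-0.75, 0,0.8,0,0,-0.75, 0,0,0,0,-0.75]'; python3 -m inch '[0,0,0,0,-0.75]'; python3 q.py
```

```text
t: 20.05
ee_pos: [0.5628, 0.2755, 0.0255]
eef_rot: [-1.581, 0.017, -1.536]
wrist_force: [-0.4, 0.6, -0.6]
gripper_width: 0.0746
t: 20.15
ee_pos: [0.5634, 0.2757, 0.0262]
eef_rot: [-1.579, 0.018, -1.536]
wrist_force: [-0.4, -0.2, -0.4]
gripper_width: 0.075
y [-0.009  0.018 -1.   ] p [0.563 0.276 0.026] head z 2.0
```

```bash
python3 -c "
from h import *
s=r.get_state();print(s['qpos'].round(3),s['joint_torque'].round(1),s['torque'])"; python3 -m inch '[0,1,0,0,-0.75]';python3 -c "
from h import *
s=r.get_state();print(s['qpos'].round(3),s['joint_torque'].round(1),s['joint_velocities'].round(3),s['torque'])"; python3 q.py;  python3 -m inch '[0,0,0,0,-0.75]'; python3 q.py
```

```text
[0.354 0.375 1.442 0.02  1.327 0.315] [  0.1 -45.1 -28.5   0.1   0.1   0. ] [-0.03101801 -0.06169655  0.01082788]
t: 20.25
ee_pos: [0.5648, 0.2762, 0.0238]
eef_rot: [-1.574, 0.018, -1.537]
wrist_force: [-38.7, -14.7, 66.9]
gripper_width: 0.075
[0.355 0.378 1.444 0.019 1.318 0.316] [ -1.8  -2.5 -13.9   1.   -6.9  -0.9] [ 0.008 -0.004  0.016 -0.017 -0.042  0.018] [-1.59619623  0.19626611 -0.89856785]
y [-0.004  0.018 -1.   ] p [0.565 0.276 0.024] head z 2.0
t: 20.35
ee_pos: [0.5649, 0.2763, 0.0258]
eef_rot: [-1.573, 0.018, -1.537]
wrist_force: [-1.3, 0.3, -1.1]
gripper_width: 0.0745
y [-0.003  0.018 -1.   ] p [0.565 0.276 0.026] head z 2.0
```

```bash
python3 -m inch '[0,-1.5,0,0,-0.9, 0,0,-0.4,0,-0.9, 0.1,0,-0.4,0,-0.9, 0,0,0,0,-0.9, 0,0,0,0,-0.9]'; python3 -c "
from h import *
go([.557,.273,.02]); import q"
```

```text
t: 20.85
ee_pos: [0.5548, 0.274, 0.0359]
eef_rot: [-1.58, 0.016, -1.537]
wrist_force: [-1.0, 0.6, 0.5]
gripper_width: 0.0816
tool x,y,z axes in world [[0.03, -1.0, -0.02], [-0.01, 0.02, -1.0], [1.0, 0.03, -0.01]]
shift cm [0.13 1.59 0.23]
y [-0.009  0.016 -1.   ] p [0.555 0.274 0.036] head z 2.0
```

```bash
python3 -m inch '[0.1,0.8,0,0,-0.9]'; python3 -m inch '[0,0.4,0,0,-0.9]'; python3 -m inch '[0,0.4,0,0,-0.9]'; python3 -c "
from h import *
s=r.get_state();print(s['torque'])"
```

```text
t: 20.95
ee_pos: [0.5553, 0.2734, 0.0281]
eef_rot: [-1.578, 0.017, -1.537]
wrist_force: [0.2, -0.3, -0.2]
gripper_width: 0.0809
t: 21.05
ee_pos: [0.5549, 0.2732, 0.0242]
eef_rot: [-1.58, 0.017, -1.537]
wrist_force: [-2.2, -1.5, 15.5]
gripper_width: 0.0812
t: 21.15
ee_pos: [0.5555, 0.2735, 0.0237]
eef_rot: [-1.579, 0.017, -1.537]
wrist_force: [-4.1, -3.2, 27.6]
gripper_width: 0.0811
[-0.35649705  2.1466958   0.15744761]
```

```bash
python3 -m inch '[0,-0.6,0.2,0,-0.58, 0,0,0.4,0,-0.58, 0,0,0,0,-0.58]'; python3 -m inch '[0,0.6,0,0,-0.58]'; python3 -m inch '[0,0.5,0,0,-0.58]';python3 -m inch '[0,0.5,0,0,-0.58]'; python3 -c "
from h import *
s=r.get_state();print(s['torque'])"
```

```text
t: 21.45
ee_pos: [0.5623, 0.2735, 0.0296]
eef_rot: [-1.578, 0.018, -1.537]
wrist_force: [-0.5, -0.9, -0.9]
gripper_width: 0.0676
t: 21.55
ee_pos: [0.5627, 0.2737, 0.0234]
eef_rot: [-1.578, 0.018, -1.537]
wrist_force: [-0.2, 0.1, 0.2]
gripper_width: 0.0677
t: 21.65
ee_pos: [0.562, 0.2735, 0.0167]
eef_rot: [-1.58, 0.017, -1.537]
wrist_force: [0.2, 0.6, 0.0]
gripper_width: 0.0675
t: 21.75
ee_pos: [0.5613, 0.2734, 0.0102]
eef_rot: [-1.581, 0.017, -1.537]
wrist_force: [0.5, 0.3, -0.1]
gripper_width: 0.0678
[ 0.01735429 -0.01208563  0.03425861]
```

```bash
python3 -m inch '[0,0,0,0,1, 0,0,0,0,1, 0,0,0,0,1, 0,0,0,0,1]' && python3 -m inch '[0,-1,0,0,1, 0,-2,0,0,1, 0,-2,0,0,1, 0,-3,0,0,1, 0,-3,0,0,1,0,0,0,0,1]'; python3 -c "
from h import *
go([.648,-.081,.14]); import q"
```

```text
t: 22.15
ee_pos: [0.5604, 0.2731, 0.0087]
eef_rot: [-1.584, 0.016, -1.537]
wrist_force: [1.2, -0.9, 0.1]
gripper_width: 0.0549
t: 22.75
ee_pos: [0.5606, 0.271, 0.1232]
eef_rot: [-1.587, 0.015, -1.537]
wrist_force: [0.6, 0.2, 1.6]
gripper_width: 0.0546
tool x,y,z axes in world [[0.03, -1.0, -0.01], [-0.02, 0.01, -1.0], [1.0, 0.03, -0.02]]
shift cm [35.45 -2.32  7.5 ]
y [-0.017  0.014 -1.   ] p [0.561 0.271 0.123] head z 2.0
```

```bash
python3 -m inch '[3.5,-0.2,0.7,0,1, 3.5,-0.2,0.7,0,1, 3.5,-0.2,0.7,0,1, 3.5,-0.2,0.7,0,1, 3.5,-0.2,0.7,0,1, 3.5,-0.2,0.7,0,1, 3.5,-0.2,0.7,0,1, 3.5,-0.2,0.7,0,1, 3.5,0,0.7,0,1, 3.5,0,0.7,0,1, 0,0,0,0,1, 0,0,0,0,1]'; python3 -c "
from h import *
print(ray('top',361,213.7,.01)); snap('scene','s5.png')
go([.647,-.081,.03]); import q"
```

```text
t: 23.95
ee_pos: [0.6422, -0.0882, 0.1265]
eef_rot: [-1.595, 0.018, -1.533]
wrist_force: [-0.9, 0.9, -0.0]
gripper_width: 0.0551
[ 0.6476019  -0.08260707  0.01      ]
tool x,y,z axes in world [[0.04, -1.0, -0.02], [-0.03, 0.02, -1.0], [1.0, 0.04, -0.02]]
shift cm [-0.55  9.63  0.76]
y [-0.025  0.016 -1.   ] p [ 0.642 -0.088  0.126] head z 2.2
```

View pics/s5.png

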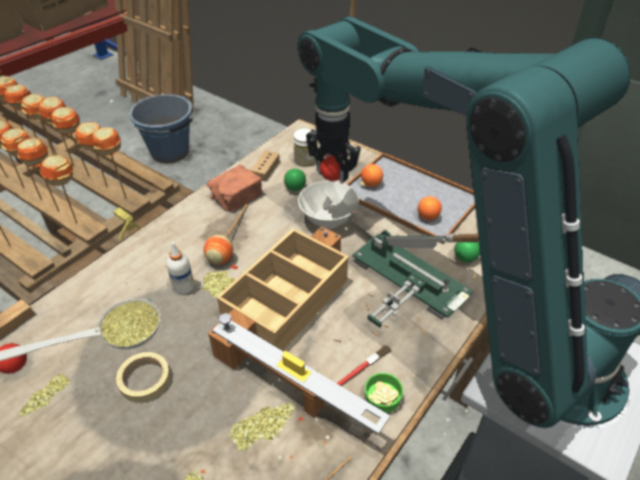

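```bash
python3 -m inch '[-0.3,2,0.4,0,1, -0.3,2,0.4,0,1, 0,2,0,0,1, 0,1.5,0,0,1, 0,0,0,0,1]'; python3 -m inch '[0,0.6,0,0,1, 0,0.6,0,0,1, 0,0.6,0,0,1]'; python3 -m inch '[0,0,0,0,1]'; python3 -c "
from h import *
go([.647,-.081,.03]); import q"
```

```text
t: 24.5
ee_pos: [0.6476, -0.0743, 0.0496]
eef_rot: [-1.594, 0.018, -1.526]
wrist_force: [-1.1, 0.2, -0.4]
gripper_width: 0.0543
t: 24.8
ee_pos: [0.6488, -0.073, 0.0335]
eef_rot: [-1.589, 0.017, -1.524]
wrist_force: [-0.1, 0.0, -0.6]
gripper_width: 0.0545
t: 24.9
ee_pos: [0.6484, -0.0729, 0.0328]
eef_rot: [-1.591, 0.017, -1.524]
wrist_force: [-0.2, -0.3, 0.3]
gripper_width: 0.055
tool x,y,z axes in world [[0.05, -1.0, -0.02], [-0.02, 0.02, -1.0], [1.0, 0.05, -0.02]]
shift cm [ 0.81  0.26 -0.17]
y [-0.021  0.016 -1.   ] p [ 0.648 -0.073  0.033] head z 2.7
```

Shift to the centre, lower a little, release with a small opening, and rise.

```bash
python3 -m inch '[0.5,0.5,-0.1,0,1, 0.3,0.5,0,0,1, 0,0,0,0,1]'; python3 -m inch '[0,0,0,0,-0.58, 0,0,0,0,-0.58, 0,0,0,0,-0.58]' ; python3 -m inch '[0,-1,0,0,-0.58, 0,-2,0,0,-0.58, 0,-3,0,0,-0.58, 0,-3,0,0,-0.58, 0,-2,0,0,-0.58, 0,0,0,0,-0.58]'; python3 - <<'E'
from h import *
import q
t=snap('top','t6.png'); h=cv2.cvtColor(t,cv2.COLOR_BGR2HSV)
for nm,lo,hi,z in(('orange',(5,180,120),(14,255,255),.034),('red',(0,180,60),(4,255,255),.038)):
    n,l,st,ce=cv2.connectedComponentsWithStats(cv2.inRange(h,lo,hi))
    for i in range(1,n):
        if st[i,4]>100: print(nm,ce[i].round(1),st[i],ray('top',*ce[i],z).round(3))
t=snap('scene','s6.png'); h=cv2.cvtColor(t,cv2.COLOR_BGR2HSV)
n,l,st,ce=cv2.connectedComponentsWithStats(cv2.inRange(h,(0,150,60),(4,255,255)))
for i in range(1,n):
    if st[i,4]>60: print('scene red',ce[i].round(1),st[i])
print(proj('scene',[.648,-.081,.04]))
E
```

```text
t: 25.2
ee_pos: [0.6483, -0.0821, 0.0232]
eef_rot: [-1.588, 0.016, -1.525]
wrist_force: [0.5, -0.2, -0.8]
gripper_width: 0.0545
t: 25.5
ee_pos: [0.6486, -0.0826, 0.0235]
eef_rot: [-1.587, 0.016, -1.526]
wrist_force: [-0.7, -0.2, 0.9]
gripper_width: 0.0674
t: 26.1
ee_pos: [0.6508, -0.0838, 0.141]
eef_rot: [-1.586, 0.016, -1.525]
wrist_force: [0.4, 0.1, -0.3]
gripper_width: 0.0674
y [-0.016  0.015 -1.   ] p [ 0.651 -0.084  0.141] head z 2.7
orange [243.4 166.4] [234 154  20  24 297] [0.766 0.193 0.034]
orange [438.7 212.8] [428 202  23  23 391] [ 0.639 -0.261  0.034]
orange [433.7 294.4] [422 283  24  24 438] [ 0.451 -0.235  0.034]
red [ 58.2 126.8] [ 48 117  23  22 375] [0.879 0.64  0.038]
red [462.  137.2] [451 127  23  22 393] [ 0.82  -0.328  0.038]
red [357.7 209.2] [351 199  14  22 204] [ 0.652 -0.073  0.038]
scene red [61.6 46.1] [   0   18  126   56 1583]
scene red [328.4 206.6] [318 197  22  20 347]
scene red [ 12.1 364. ] [  0 355  26  18 301]
scene red [353.5 372.9] [339 363  29  21 103]
[328.34177203 207.01395177]
```

```bash
python3 -c "
from h import *
for u,v in((440,197),(440,200),(433,325),(403,214),(490,214)): print(u,v,ray('top',u,v,.016).round(3))
# cross-check ball centers w/ both views
E=lambda n:np.array(camera_info(n)['extrinsics'])
def tri(a,b):
    L=[]
    for n,(u,v) in(('top',a),('scene',b)):
        P=np.array(camera_info(n)['mtx'])@E(n)[:3]; L+=[u*P[2]-P[0],v*P[2]-P[1]]
    X=np.linalg.svd(np.array(L))[2][-1]; return (X/X[3])[:3].round(4)
print(tri((438.9,213),(371.5,174.8)),tri((434,294.7),(429.3,208.2)))
go([.639,-.261,.12])"
```

```text
440 197 [ 0.681 -0.271  0.016]
440 200 [ 0.674 -0.271  0.016]
433 325 [ 0.383 -0.233  0.016]
403 214 [ 0.642 -0.181  0.016]
490 214 [ 0.636 -0.386  0.016]
[ 0.6391 -0.2609  0.0327] [ 0.4506 -0.2362  0.0317]
tool x,y,z axes in world [[0.05, -1.0, -0.02], [-0.02, 0.02, -1.0], [1.0, 0.05, -0.02]]
shift cm [17.72  1.43 -1.79]
```

```bash
python3 -m inch '[3.5,0,-0.3,0,-0.6, 3.5,0,-0.3,0,-0.6, 3.5,0,-0.3,0,-0.6, 3.5,0,-0.3,0.3,-0.6, 3.5,0,-0.3,0.3,-0.6, 0,0,0,0,-0.6, 0,0,0,0,-0.6]'; python3 -c "
from h import *
go([.639,-.261,.06]); import q"
```

```text
t: 26.9
ee_pos: [0.6356, -0.2603, 0.117]
eef_rot: [-1.615, 0.029, -1.532]
wrist_force: [0.0, 0.4, -1.2]
gripper_width: 0.0684
tool x,y,z axes in world [[0.04, -1.0, -0.03], [-0.05, 0.03, -1.0], [1.0, 0.04, -0.04]]
shift cm [0.25 5.67 0.59]
y [-0.045  0.028 -0.999] p [ 0.636 -0.26   0.117] head z 2.3
```

```bash
python3 -m inch '[0.2,1.5,0.5,0,-0.6, 0,1.5,0,0,-0.6, 0,1.5,0,0,-0.6, 0,1.2,0,0,-0.6, 0,0,0,0,-0.6]'; python3 -c "
from h import *
go([.639,-.261,.018]); import q"
```

```text
t: 27.4
ee_pos: [0.6363, -0.2548, 0.0495]
eef_rot: [-1.623, 0.035, -1.528]
wrist_force: [-0.7, 0.5, 0.6]
gripper_width: 0.0685
tool x,y,z axes in world [[0.04, -1.0, -0.03], [-0.05, 0.03, -1.0], [1.0, 0.04, -0.05]]
shift cm [0.74 3.11 0.4 ]
y [-0.053  0.033 -0.998] p [ 0.636 -0.255  0.049] head z 2.6
```

```bash
python3 -m inch '[0.4,0,0.3,0,-0.6, 0.4,0.3,0.2,0,-0.6, 0,0.8,0,0,-0.6]';python3 -m inch '[0,0.8,0,0,-0.6, 0,0.5,0,0,-0.6]';  python3 -c "
from h import *
go([.639,-.261,.018]); import q"
```

```text
t: 27.7
ee_pos: [0.6429, -0.2626, 0.0394]
eef_rot: [-1.619, 0.033, -1.526]
wrist_force: [-0.3, -0.1, -0.0]
gripper_width: 0.0683
t: 27.9
ee_pos: [0.6427, -0.2628, 0.0259]
eef_rot: [-1.618, 0.032, -1.527]
wrist_force: [-1.3, -0.1, -0.6]
gripper_width: 0.0682
tool x,y,z axes in world [[0.04, -1.0, -0.03], [-0.05, 0.03, -1.0], [1.0, 0.05, -0.05]]
shift cm [-0.17  0.81 -0.32]
y [-0.049  0.03  -0.998] p [ 0.643 -0.263  0.026] head z 2.6
```

```bash
python3 -m inch '[-0.2,0.5,-0.3,0,-0.6, 0,0.4,0,0,-0.6]';python3 -m inch '[0,0,0,0,1, 0,0,0,0,1, 0,0,0,0,1, 0,0,0,0,1]';  python3 -c "
from h import *
import q"
```

```text
t: 28.1
ee_pos: [0.6386, -0.2605, 0.016]
eef_rot: [-1.619, 0.033, -1.527]
wrist_force: [-0.1, -1.0, 0.5]
gripper_width: 0.0687
t: 28.5
ee_pos: [0.6386, -0.2604, 0.0164]
eef_rot: [-1.618, 0.032, -1.527]
wrist_force: [-0.4, 0.3, -0.8]
gripper_width: 0.0544
y [-0.049  0.03  -0.998] p [ 0.639 -0.26   0.016] head z 2.6
```

```bash
python3 -m inch '[0,-1,0,0,1, 0,-2,0,0,1, 0,-3,0,0,1, 0,-3,0,0,1, 0,-3,0,0,1, -2,-1,-0.4,0,1, -3.5,0,-0.8,0,1, -3.5,0,-0.8,0,1, -3.5,0,-0.8,0,1, -3.5,0,-0.8,0,1, -3.5,0,-0.8,0,1, -3.5,0,-0.8,0,1, -3.5,0,-0.8,0,1, -3.5,0,-0.8,0,1, -3.5,0,-0.8,0,1, -2,0,-0.4,0.5,1, 0,0,0,0,1, 0,0,0,0,1]';  python3 -c "
from h import *
go([.561,.101,.10]);import q"
```

```text
t: 30.3
ee_pos: [0.5489, 0.0981, 0.1812]
eef_rot: [-1.6, 0.029, -1.537]
wrist_force: [-0.4, -0.1, 0.8]
gripper_width: 0.055
tool x,y,z axes in world [[0.03, -1.0, -0.03], [-0.03, 0.03, -1.0], [1.0, 0.03, -0.03]]
shift cm [-0.02  8.09  1.46]
y [-0.03   0.028 -0.999] p [0.549 0.098 0.181] head z 2.0
```

```bash
python3 -m inch '[0,2,0.6,0.3,1, 0,2,0.6,0.2,1, 0,2,0.2,0,1, 0,1.5,0,0,1, 0,0,0,0,1, 0,0,0,0,1]';  python3 -c "
from h import *
go([.561,.101,.021]);import q"
```

```text
t: 30.9
ee_pos: [0.565, 0.0937, 0.1072]
eef_rot: [-1.593, 0.026, -1.554]
wrist_force: [-0.4, -1.1, 0.6]
gripper_width: 0.0545
tool x,y,z axes in world [[0.02, -1.0, -0.03], [-0.02, 0.03, -1.0], [1.0, 0.02, -0.02]]
shift cm [-0.51  8.64 -0.19]
y [-0.023  0.026 -0.999] p [0.565 0.094 0.107] head z 1.0
```

```bash
python3 -m inch '[-0.3,0.5,-0.2,0,1, -0.2,1.5,0,0,1, 0,1.5,0,0,1, 0,1.5,0,0,1, 0,1,0,0,1, 0,0,0,0,1]';  python3 -c "
from h import *
go([.561,.101,.021]);import q"
```

```text
t: 31.5
ee_pos: [0.5638, 0.1002, 0.0471]
eef_rot: [-1.586, 0.027, -1.555]
wrist_force: [-0.4, -0.0, -0.9]
gripper_width: 0.0548
tool x,y,z axes in world [[0.02, -1.0, -0.03], [-0.02, 0.03, -1.0], [1.0, 0.02, -0.02]]
shift cm [-0.02  2.62 -0.24]
y [-0.016  0.026 -1.   ] p [0.564 0.1   0.047] head z 0.9
```

```bash
python3 -m inch '[0,0.8,-0.2,0,1, 0,0.7,0,0,1, 0,0.6,0,0,1]'; python3 -m inch '[0,0.3,0,0,1]'; python3 -m inch '[0,0.3,0,0,1]';  python3 -m inch '[0,0.2,0,0,1]'
```

```text
t: 31.8
ee_pos: [0.5628, 0.101, 0.0267]
eef_rot: [-1.582, 0.027, -1.554]
wrist_force: [-0.1, 0.0, 0.3]
gripper_width: 0.0548
t: 31.9
ee_pos: [0.5625, 0.1011, 0.023]
eef_rot: [-1.582, 0.027, -1.554]
wrist_force: [-0.1, 0.3, -1.0]
gripper_width: 0.0549
t: 32.0
ee_pos: [0.5627, 0.1012, 0.02]
eef_rot: [-1.582, 0.027, -1.554]
wrist_force: [-0.5, -0.0, 16.5]
gripper_width: 0.0549
t: 32.1
ee_pos: [0.5628, 0.1013, 0.0199]
eef_rot: [-1.582, 0.027, -1.554]
wrist_force: [-6.4, -1.5, 16.7]
gripper_width: 0.0546
```

```bash
python3 -m inch '[0,0,0,0,1, 0,0,0,0,-0.58, 0,0,0,0,-0.58, 0,0,0,0,-0.58, 0,-1,0,0,-0.58, 0,-2,0,0,-0.58, 0,-3,0,0,-0.58, 0,-3,0,0,-0.58, 0,-3,0,0,-0.58, 0,0,0,0,-0.58]'; python3 - <<'E'
from h import *
t=snap('top','t7.png'); h=cv2.cvtColor(t,cv2.COLOR_BGR2HSV)
for nm,lo,hi,z in(('orange',(5,180,120),(14,255,255),.034),('red',(0,180,60),(4,255,255),.038)):
    n,l,st,ce=cv2.connectedComponentsWithStats(cv2.inRange(h,lo,hi))
    for i in range(1,n):
        if st[i,4]>50: print(nm,ce[i].round(1),st[i],ray('top',*ce[i],z).round(3))
t=snap('scene','s7.png'); h=cv2.cvtColor(t,cv2.COLOR_BGR2HSV)
n,l,st,ce=cv2.connectedComponentsWithStats(cv2.inRange(h,(3,150,100),(14,255,255)))
for i in range(1,n):
    if st[i,4]>100 and ce[i][0]>200: print('scene orange',ce[i].round(1),st[i])
print(proj('scene',[.561,.101,.038])); go([.451,-.236,.12]); import q
E
```

```text
t: 33.1
ee_pos: [0.5642, 0.0978, 0.1464]
eef_rot: [-1.582, 0.027, -1.554]
wrist_force: [1.2, 0.6, -0.0]
gripper_width: 0.0676
orange [242.2 163. ] [234 154  18  17 200] [0.774 0.196 0.034]
orange [433.7 294.4] [422 283  24  24 441] [ 0.451 -0.235  0.034]
red [ 58.2 126.8] [ 48 117  23  21 371] [0.879 0.64  0.038]
red [462.1 137.1] [451 127  23  21 380] [ 0.82  -0.329  0.038]
red [362.2 210.2] [351 199  23  23 413] [ 0.649 -0.083  0.038]
red [215.4 350.4] [192 346  44  10 103] [0.342 0.256 0.038]
scene orange [429.3 208.3] [419 197  22  22 346]
scene orange [219.4 246.6] [204 237  28  25 366]
scene orange [310.1 261.8] [297 253  25  21 342]
[310.68432691 265.99729571]
tool x,y,z axes in world [[0.02, -1.0, -0.03], [-0.02, 0.03, -1.0], [1.0, 0.02, -0.02]]
shift cm [ 33.23   1.5  -11.59]
y [-0.02   0.026 -0.999] p [0.562 0.098 0.142] head z 1.0
```

```bash
python3 -m inch '[3.3,0,-1.1,0,-0.6, 3.3,0,-1.1,0,-0.6, 3.3,0,-1.1,0,-0.6, 3.3,0,-1.1,0,-0.6, 3.3,0,-1.1,0,-0.6, 3.3,0,-1.1,0,-0.6, 3.3,0,-1.1,0,-0.6, 3.3,0,-1.1,0,-0.6, 3.3,0,-1.1,0,-0.6, 3,0,-1.1,0,-0.6, 0,0,0,0,-0.6, 0,0,0,0,-0.6]'; python3 -c "
from h import *
go([.451,-.236,.05]); import q"
```

```text
t: 34.4
ee_pos: [0.4413, -0.2374, 0.1117]
eef_rot: [-1.627, 0.043, -1.552]
wrist_force: [-0.5, 0.5, -0.4]
gripper_width: 0.0685
tool x,y,z axes in world [[0.02, -1.0, -0.04], [-0.06, 0.04, -1.0], [1.0, 0.02, -0.06]]
shift cm [0.14 6.11 1.32]
y [-0.057  0.041 -0.998] p [ 0.441 -0.237  0.112] head z 1.2
```

```bash
python3 -m inch '[0.2,1.5,0.5,0,-0.6, 0,1.5,0.5,0,-0.6, 0,1.5,0.2,0,-0.6, 0,1.5,0,0,-0.6, 0,0,0,0,-0.6]'; python3 -c "
from h import *
go([.451,-.236,.018]); import q
t=snap('top','t8.png'); h=cv2.cvtColor(t,cv2.COLOR_BGR2HSV)
n,l,st,ce=cv2.connectedComponentsWithStats(cv2.inRange(h,(5,180,120),(14,255,255)))
for i in range(1,n):
    if st[i,4]>50: print(ce[i].round(1),st[i],ray('top',*ce[i],.034).round(3))
"
```

```text
t: 34.9
ee_pos: [0.4497, -0.2297, 0.0453]
eef_rot: [-1.632, 0.049, -1.547]
wrist_force: [-1.0, 0.8, 0.1]
gripper_width: 0.0682
tool x,y,z axes in world [[0.02, -1.0, -0.05], [-0.06, 0.05, -1.0], [1.0, 0.03, -0.06]]
shift cm [0.77 2.68 0.28]
y [-0.063  0.047 -0.997] p [ 0.45  -0.23   0.045] head z 1.6
[243.4 166.3] [234 154  20  24 297] [0.766 0.193 0.034]
[281.9 248.3] [270 237  25  24 431] [0.566 0.105 0.034]
```

```bash
python3 -m inch '[0.4,0,0.2,0,-0.6, 0.3,0.8,0,0,-0.6, 0,0.8,0,0,-0.6, 0,0.7,0,0,-0.6]'; python3 -m inch '[0,0.2,0,0,-0.6]'; python3 -c "
from h import *
go([.451,-.236,.017]);
t=snap('scene','s8.png'); h=cv2.cvtColor(t,cv2.COLOR_BGR2HSV)
n,l,st,ce=cv2.connectedComponentsWithStats(cv2.inRange(h,(3,150,100),(14,255,255)))
for i in range(1,n):
    if st[i,4]>40 and ce[i][0]>300: print(ce[i].round(1),st[i])
"
```

```text
t: 35.35
ee_pos: [0.4542, -0.2368, 0.025]
eef_rot: [-1.625, 0.044, -1.544]
wrist_force: [-0.4, 0.3, -0.4]
gripper_width: 0.0686
t: 35.45
ee_pos: [0.4535, -0.2364, 0.0219]
eef_rot: [-1.626, 0.045, -1.544]
wrist_force: [-0.1, -0.3, -0.4]
gripper_width: 0.0685
tool x,y,z axes in world [[0.03, -1.0, -0.05], [-0.06, 0.04, -1.0], [1.0, 0.03, -0.06]]
shift cm [-0.02  0.51 -0.22]
[328.  206.1] [319 196  20  21 183]
[428.8 208.2] [418 198  22  21 375]
[311. 262.] [297 252  26  22 278]
```

Ball B is still in place at (428.8, 208.2); finish the descent and grip.

```bash
python3 -m inch '[0,0.4,-0.2,0,-0.6, 0,0.3,0,0,-0.6]';python3 -m inch '[0,0,0,0,1, 0,0,0,0,1, 0,0,0,0,1, 0,0,0,0,1]' && python3 -m inch '[0,-1,0,0,1, 0,-2,0,0,1, 0,-3,0,0,1, 0,-3,0,0,1, 0,-3,0,0,1, -2,-1,0.5,0,1, -4,0,1.2,0,1, -4,0,1.2,0,1, -4,0,1.2,0,1, -4,0,1.2,0,1, -4,0,1.2,0,1, -4,0,1.2,0,1, -4,0,1.2,0,1, -4,0,1.2,0,1, -4,0,1,0,1, -4,0,1,0,1, 0,0,0,0,1, 0,0,0,0,1]'; python3 -c "
from h import *
go([.560,.183,.11]); import q"
```

```text
t: 35.7
ee_pos: [0.4511, -0.2364, 0.015]
eef_rot: [-1.625, 0.045, -1.545]
wrist_force: [0.1, 0.0, -0.1]
gripper_width: 0.0683
t: 36.1
ee_pos: [0.4514, -0.2367, 0.0157]
eef_rot: [-1.624, 0.044, -1.545]
wrist_force: [-1.1, -1.4, -0.3]
gripper_width: 0.0544
t: 37.9
ee_pos: [0.5751, 0.1964, 0.1752]
eef_rot: [-1.612, 0.042, -1.548]
wrist_force: [0.7, -0.3, -0.1]
gripper_width: 0.0547
tool x,y,z axes in world [[0.02, -1.0, -0.04], [-0.04, 0.04, -1.0], [1.0, 0.02, -0.04]]
shift cm [ 1.57  6.52 -1.28]
y [-0.042  0.041 -0.998] p [0.575 0.196 0.175] head z 1.4
```

```bash
python3 -m inch '[0.7,1.5,-0.4,0,1, 0.7,1.5,-0.2,0,1, 0.4,1.5,0,0,1, 0,1.5,0,0,1, 0,0,0,0,1, 0,0,0,0,1]'; python3 -c "
from h import *
go([.560,.183,.03]); import q"
```

```text
t: 38.5
ee_pos: [0.5672, 0.1761, 0.1143]
eef_rot: [-1.609, 0.042, -1.552]
wrist_force: [0.3, 0.8, 0.1]
gripper_width: 0.0542
tool x,y,z axes in world [[0.02, -1.0, -0.04], [-0.04, 0.04, -1.0], [1.0, 0.02, -0.04]]
shift cm [-0.36  8.47 -0.38]
y [-0.039  0.041 -0.998] p [0.567 0.176 0.114] head z 1.2
```

```bash
python3 -m inch '[-0.4,0.5,-0.3,0,1, 0,1.5,0,0,1, 0,1.5,0,0,1, 0,1.5,0,0,1, 0,1.5,0,0,1, 0,0,0,0,1]'; python3 -c "
from h import *
go([.560,.183,.02]); import q"
```

```text
t: 39.1
ee_pos: [0.5623, 0.1847, 0.0469]
eef_rot: [-1.605, 0.043, -1.55]
wrist_force: [-0.4, 0.6, -0.4]
gripper_width: 0.0546
tool x,y,z axes in world [[0.02, -1.0, -0.04], [-0.04, 0.04, -1.0], [1.0, 0.02, -0.03]]
shift cm [ 0.28  2.68 -0.14]
y [-0.035  0.042 -0.999] p [0.562 0.185 0.047] head z 1.2
```

```bash
python3 -m inch '[0.2,0.8,-0.1,0,1, 0,0.7,0,0,1, 0,0.6,0,0,1]'; python3 -m inch '[0,0.3,0,0,1]'; python3 -m inch '[0,0.3,0,0,1]';  python3 -m inch '[0,0.2,0,0,1]'
```

```text
t: 39.4
ee_pos: [0.5618, 0.1841, 0.0261]
eef_rot: [-1.601, 0.043, -1.55]
wrist_force: [0.4, -0.6, 0.4]
gripper_width: 0.0545
t: 39.5
ee_pos: [0.5615, 0.1842, 0.0225]
eef_rot: [-1.602, 0.043, -1.55]
wrist_force: [0.3, 0.3, -0.4]
gripper_width: 0.0544
t: 39.6
ee_pos: [0.5617, 0.1844, 0.0196]
eef_rot: [-1.601, 0.043, -1.55]
wrist_force: [-0.2, -0.3, 11.0]
gripper_width: 0.0548
t: 39.7
ee_pos: [0.5618, 0.1846, 0.0194]
eef_rot: [-1.601, 0.044, -1.55]
wrist_force: [-5.7, -1.2, 14.7]
gripper_width: 0.0546
```

```bash
python3 -m inch '[0,0,0,0,1, 0,0,0,0,-0.58, 0,0,0,0,-0.58, 0,0,0,0,-0.58, 0,-1,0,0,-0.58, 0,-2,0,0,-0.58, 0,-3,0,0,-0.58, 0,-3,0,0,-0.58, 0,-4,0,0,-0.58, 0,-4,0,0,-0.58, 0,0,0,0,-0.58]'; python3 - <<'E'
from h import *
t=snap('top','t9.png')
s=snap('scene','s9.png'); cv2.imwrite('pics/s9c.png',cv2.resize(s[130:430,190:490],None,fx=2,fy=2,interpolation=cv2.INTER_CUBIC))
h=cv2.cvtColor(s,cv2.COLOR_BGR2HSV)
n,l,st,ce=cv2.connectedComponentsWithStats(cv2.inRange(h,(24,150,120),(34,255,255)))
for i in range(1,n):
    if st[i,4]>60 and ce[i][0]>150: print('yellow',ce[i].round(1),st[i],ray('scene',*ce[i],.105).round(3))
go([.398,.353,.15]); import q
E
```

```text
t: 40.8
ee_pos: [0.5669, 0.1768, 0.1982]
eef_rot: [-1.601, 0.044, -1.55]
wrist_force: [0.7, -0.3, 0.5]
gripper_width: 0.0672
yellow [293.8 366.9] [281 356  28  22 289] [0.395 0.36  0.105]
tool x,y,z axes in world [[0.02, -1.0, -0.04], [-0.04, 0.04, -1.0], [1.0, 0.02, -0.04]]
shift cm [-17.81   5.61 -16.06]
y [-0.041  0.041 -0.998] p [0.564 0.176 0.192] head z 1.3
```

View pics/s9c.png

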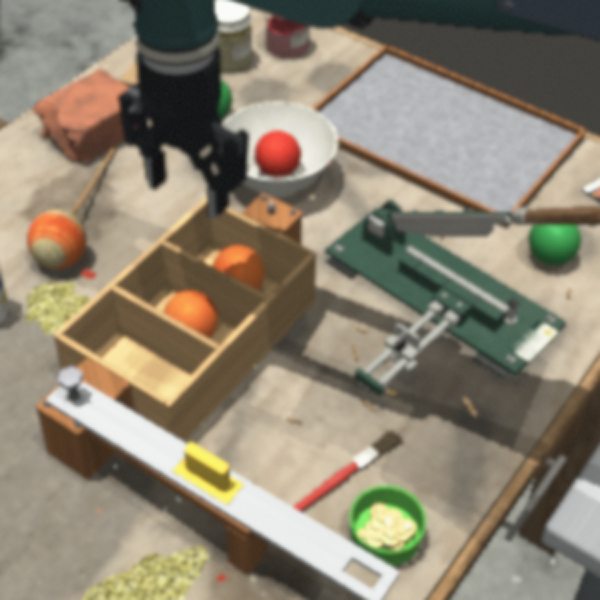

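```bash
python3 -m inch '[-4,0,-3.6,0,-1, -4,0,-3.6,0,-1, -4,0,-3.6,0,-1, -3.5,0,-3,0,-1, 0,0,0,0,-1]'; python3 q.py; python3 -m inch '[0,0,0,5,-1,0,0,0,5,-1,0,0,0,5,-1,0,0,0,5,-1,0,0,0,5,-1,0,0,0,5,-1,0,0,0,5,-1,0,0,0,5,-1,0,0,0,5,-1,0,0,0,5,-1,0,0,0,5,-1,0,0,0,5,-1,0,0,0,5,-1,0,0,0,5,-1,0,0,0,5,-1,0,0,0,5,-1,0,0,0,5,-1, 0,0,0,3,-1,0,0,0,0,-1,0,0,0,0,-1]'; python3 -c "
from h import *
import q; go([.399,.353,.15])"
```

```text
t: 41.4
ee_pos: [0.4215, 0.3242, 0.1937]
eef_rot: [-1.627, 0.036, -1.557]
wrist_force: [-0.2, -0.6, 0.4]
gripper_width: 0.085
y [-0.057  0.035 -0.998] p [0.422 0.324 0.194] head z 0.9
t: 43.4
ee_pos: [0.4116, 0.3051, 0.1532]
eef_rot: [-1.56, -0.117, 3.119]
wrist_force: [0.3, 0.1, 0.2]
gripper_width: 0.0854
y [-0.117 -0.009 -0.993] p [0.412 0.305 0.153] head z -91.2
tool x,y,z axes in world [[-0.99, 0.02, 0.12], [-0.12, -0.01, -0.99], [-0.02, -1.0, 0.01]]
shift cm [ 1.32  0.42 -4.76]
```

```bash
python3 -m inch '[0,-4,0,0,-1, 0,0,0,0,-1,0,0,0,0,-1]'>/dev/null; python3 q.py; python3 -m inch '[0,0,0,-4,-1,0,0,0,-4,-1,0,0,0,-4,-1,0,0,0,-4,-1,0,0,0,-4,-1,0,0,0,-4,-1,0,0,0,0,-1,0,0,0,0,-1]'>/dev/null; python3 q.py;python3 -m inch '[0,0,0,4,-1,0,0,0,4,-1,0,0,0,4,-1,0,0,0,4,-1,0,0,0,4,-1,0,0,0,4,-1,0,0,0,0,-1,0,0,0,0,-1]'>/dev/null; python3 q.py; python3 -c "
from h import *
print(r.get_state()['qpos'])"
```

```text
y [-0.126 -0.013 -0.992] p [0.415 0.303 0.189] head z -91.1
y [-0.13  -0.016 -0.991] p [0.414 0.302 0.185] head z -66.2
y [-0.132 -0.018 -0.991] p [0.413 0.302 0.183] head z -91.3
[0.48954202 0.1032351  1.45520423 0.04692853 1.7084581  2.08828205]
```

```bash
cat > c.py <<'E'
from h import *
camera('top');camera('top'); import q; print(r.get_state()['qpos'][1:5].round(3))
E
python3 -m inch '[0,-4,0,0,-1]'>/dev/null; python3 c.py; python3 -m inch '[0,4.5,0,0,-1]'>/dev/null; python3 c.py;  python3 -m inch '[0,-1.5,0,0,-1,0,-1.5,0,0,-1,0,-1.5,0,0,-1]'>/dev/null; python3 c.py; python3 -m inch '[0,1.5,0,0,-1,0,1.5,0,0,-1,0,1.5,0,0,-1]'>/dev/null; python3 c.py; python3 -m inch '[0,0,0,4,-1]'>/dev/null; python3 c.py;  python3 -m inch '[0,0,0,-4,-1]'>/dev/null; python3 c.py
```

```text
y [-0.125 -0.014 -0.992] p [0.421 0.303 0.227] head z -91.3
[0.099 1.372 0.047 1.788]
y [-0.136 -0.02  -0.991] p [0.411 0.301 0.176] head z -91.2
[0.104 1.468 0.047 1.699]
y [-0.133 -0.018 -0.991] p [0.419 0.302 0.226] head z -91.2
[0.101 1.372 0.047 1.796]
y [-0.129 -0.016 -0.991] p [0.414 0.302 0.182] head z -91.2
[0.103 1.457 0.047 1.704]
y [-0.13  -0.017 -0.991] p [0.414 0.302 0.182] head z -95.1
[0.103 1.458 0.047 1.704]
y [-0.13  -0.017 -0.991] p [0.414 0.302 0.182] head z -91.1
[0.103 1.457 0.047 1.704]
```

```bash
python3 -m inch '[-4.5,0,0,0,-1]'>/dev/null; python3 c.py; python3 -m inch '[4.5,0,0,0,-1]'>/dev/null; python3 c.py;  python3 -m inch '[-1.5,0,0,0,-1,-1.5,0,0,0,-1,-1.5,0,0,0,-1]'>/dev/null; python3 c.py; python3 -m inch '[1.5,0,0,0,-1,1.5,0,0,0,-1,1.5,0,0,0,-1]'>/dev/null; python3 c.py; python3 -m inch '[0,-5,0,0,-1]'>/dev/null; python3 c.py;  python3 -m inch '[0,0.8,0,0,-1,0,0.8,0,0,-1,0,0.8,0,0,-1,0,0.8,0,0,-1,0,0.8,0,0,-1,0,0.8,0,0,-1]'>/dev/null; python3 c.py
```

```text
y [-0.131 -0.019 -0.991] p [0.461 0.3   0.174] head z -91.3
[0.193 1.371 0.041 1.703]
y [-0.135 -0.02  -0.991] p [0.413 0.301 0.179] head z -91.2
[0.106 1.46  0.047 1.704]
y [-0.131 -0.018 -0.991] p [0.461 0.3   0.174] head z -91.2
[0.193 1.371 0.041 1.704]
y [-0.132 -0.018 -0.991] p [0.415 0.301 0.18 ] head z -91.3
[0.106 1.457 0.047 1.704]
y [-0.122 -0.013 -0.992] p [0.422 0.303 0.235] head z -91.2
[0.099 1.356 0.047 1.801]
y [-0.122 -0.013 -0.992] p [0.415 0.303 0.183] head z -91.2
[0.099 1.459 0.046 1.698]
```

```bash
echo 'from plant import camera
camera("top")' > k.py
python3 -m inch '[0,-5,0,0,-1]'>/dev/null; python3 k.py;  python3 -m inch '[0,1.5,0,0,-1,0,1.5,0,0,-1,0,1.5,0,0,-1]'>/dev/null; python3 k.py; python3 -m inch '[0,-5,0,0,-1]'>/dev/null; python3 k.py;  python3 -m inch '[0,1.5,0,0,-1,0,1.5,0,0,-1,0,1.5,0,0,-1]'>/dev/null; python3 k.py; python3 q.py; python3 -m inch '[0,-5,0,0,-1]'>/dev/null; python3 k.py;  python3 -m inch '[0,1.5,0,0,-1,0,1.5,0,0,-1,0,1.5,0,0,-1]'>/dev/null; python3 k.py; python3 -m inch '[0,-5,0,0,-1]'>/dev/null; python3 k.py;  python3 -m inch '[0,1.5,0,0,-1,0,1.5,0,0,-1,0,1.5,0,0,-1]'>/dev/null; python3 c.py
```

```text
y [-0.097 -0.    -0.995] p [0.423 0.306 0.206] head z -91.3
y [-0.072  0.013 -0.997] p [0.43  0.308 0.231] head z -91.3
[0.079 1.382 0.046 1.738]
```

```bash

python3 -m inch '[0,2,0,0,-1,0,2,0,0,-1,0,2,0,0,-1,0,2,0,0,-1]'>/dev/null; python3 k.py; python3 -m inch '[0,-5,0,0,-1]'>/dev/null; python3 k.py;  python3 -m inch '[0,1.5,0,0,-1,0,1.5,0,0,-1,0,1.5,0,0,-1]'>/dev/null; python3 k.py; python3 -m inch '[0,-5,0,0,-1]'>/dev/null; python3 k.py;  python3 -m inch '[0,1.5,0,0,-1,0,1.5,0,0,-1,0,1.5,0,0,-1]'>/dev/null; python3 c.py; python3 -m inch '[2.2,0,-4,0,-1]'>/dev/null; python3 c.py; python3 -m inch '[-2.2,0,4,0,-1]'>/dev/null; python3 c.py; python3 -m inch '[0.7,0,-1.4,0,-1,0.7,0,-1.4,0,-1,0.7,0,-1.4,0,-1]'>/dev/null; python3 c.py; python3 -m inch '[-0.7,0,1.4,0,-1,-0.7,0,1.4,0,-1,-0.7,0,1.4,0,-1]'>/dev/null; python3 c.py
```

```text
y [-0.041  0.029 -0.999] p [0.435 0.314 0.177] head z -91.3
[0.085 1.481 0.045 1.598]
y [-0.042  0.032 -0.999] p [0.412 0.357 0.18 ] head z -91.1
[0.101 1.459 0.05  1.599]
y [-0.041  0.029 -0.999] p [0.435 0.314 0.177] head z -91.2
[0.086 1.48  0.045 1.598]
y [-0.04   0.032 -0.999] p [0.414 0.359 0.181] head z -91.4
[0.106 1.452 0.048 1.6  ]
y [-0.039  0.03  -0.999] p [0.435 0.315 0.179] head z -91.2
[0.085 1.478 0.045 1.599]
```

```bash
python3 -m inch '[0,-5,0,0,-1]'>/dev/null; python3 k.py;  python3 -m inch '[0.5,1.5,-0.5,0,-1,0.5,1.5,-0.5,0,-1,0.5,1.5,-0.5,0,-1,0.5,1.5,-0.5,0,-1]'>/dev/null; python3 k.py; python3 -m inch '[0.5,0,-0.5,-0.5,-1,0.5,1,-0.5,-0.5,-1,0.5,1.5,-0.5,-0.5,-1]'; python3 c.py; python3 -c "
from h import *
go([.399,.353,.097])"
```

```text
t: 54.65
ee_pos: [0.4037, 0.355, 0.1559]
eef_rot: [-1.614, -0.02, -3.138]
wrist_force: [-0.4, -0.3, -0.6]
gripper_width: 0.0857
y [-0.025  0.039 -0.999] p [0.402 0.354 0.153] head z -89.8
[0.079 1.535 0.047 1.526]
tool x,y,z axes in world [[-1.0, -0.0, 0.03], [-0.03, 0.04, -1.0], [0.0, -1.0, -0.04]]
shift cm [0.13 5.62 0.34]
```

```bash
python3 -m inch '[0.1,1.5,0.3,-1,-0.5, 0,1.5,0,0,-0.5, 0,1.3,0,0,-0.3]'; python3 k.py; python3 -m inch '[0,0.8,0,0,0]'; python3 c.py;python3 -c "
from h import *
go([.399,.353,.096])"
```

```text
t: 55.05
ee_pos: [0.4021, 0.3545, 0.1133]
eef_rot: [-1.615, -0.017, -3.118]
wrist_force: [0.3, 0.1, -0.2]
gripper_width: 0.0556
t: 55.2
ee_pos: [0.4014, 0.3544, 0.1033]
eef_rot: [-1.613, -0.019, -3.118]
wrist_force: [-0.8, -0.1, 1.0]
gripper_width: 0.0434
y [-0.024  0.04  -0.999] p [0.4   0.354 0.101] head z -88.7
[0.109 1.61  0.047 1.421]
tool x,y,z axes in world [[-1.0, -0.02, 0.02], [-0.02, 0.04, -1.0], [0.02, -1.0, -0.04]]
shift cm [0.1  0.53 0.07]
```

Lower the rest, grip, and lift about 10 mm (the stud is not near yet).

```bash
python3 -m inch '[0.1,0.5,0,0,0]'; python3 k.py; python3 -m inch '[0,0,0,0,1,0,0,0,0,1,0,0,0,0,1,0,0,0,0,1,0,0,0,0,1]'; python3 c.py; python3 -m inch '[0,-0.5,0,0,1,0,-0.5,0,0,1]'; python3 c.py; python3 -c "
from h import *
swing()"
```

```text
t: 55.4
ee_pos: [0.3998, 0.3542, 0.0973]
eef_rot: [-1.612, -0.021, -3.119]
wrist_force: [0.1, -0.1, 0.3]
gripper_width: 0.0427
t: 55.95
ee_pos: [0.3986, 0.3545, 0.0965]
eef_rot: [-1.613, -0.023, -3.117]
wrist_force: [0.1, 0.6, -0.8]
gripper_width: 0.0108
y [-0.024  0.041 -0.999] p [0.399 0.355 0.096] head z -88.6
[0.111 1.618 0.048 1.41 ]
t: 56.25
ee_pos: [0.3975, 0.3536, 0.105]
eef_rot: [-1.611, -0.027, -3.117]
wrist_force: [-0.6, 1.4, -3.4]
gripper_width: 0.0111
y [-0.026  0.04  -0.999] p [0.398 0.354 0.106] head z -88.6
[0.103 1.606 0.049 1.431]
radius 161.12723369756355 angle -178.50804560691023 tool x heading -178.58796384801232 z 0.10577483857795618 F [-1.   1.9 -3. ] T [0.11 0.19 0.12] w 0.010786974327963167 axes [[-0.999, -0.025, 0.025], [-0.026, 0.04, -0.999], [0.024, -0.999, -0.041]] q6 2.130590125599273
tool x,y,z axes in world [[-1.0, -0.02, 0.03], [-0.03, 0.04, -1.0], [0.02, -1.0, -0.04]]
shift cm [-0.11 -0.   -0.02]
```

```bash
python3 -m inch '[0,0,1.1,-4,1,0,0,1.1,-4,1,0,0,1.1,-4,1,0,0,1.1,-4,1,0,0,1.1,-4,1,0,0,1.1,-4,1,0,0,1.1,-4,1,0,0,1.1,-4,1]'; python3 -c "
from h import *
swing()"
```

```text
t: 57.15
ee_pos: [0.4247, 0.2665, 0.1025]
eef_rot: [-1.613, 0.006, -2.538]
wrist_force: [1.7, 1.4, -3.5]
gripper_width: 0.0111
radius 162.5191445946743 angle -145.75589660277754 tool x heading -145.4427323804336 z 0.10253501563459091 F [ 1.7  1.4 -3.5] T [ 0.14 -0.24 -0.02] w 0.011066064082939468 axes [[-0.824, -0.567, -0.006], [-0.019, 0.038, -0.999], [0.567, -0.823, -0.042]] q6 1.3810748347014576
tool x,y,z axes in world [[-0.82, -0.57, -0.01], [-0.02, 0.04, -1.0], [0.57, -0.82, -0.04]]
shift cm [-0.25 -0.    0.09]
```

```bash
python3 -m inch '[-0.2,-0.4,1.1,-4,1,-0.05,0,1.1,-4,1,-0.05,0,1.1,-4,1,-0.05,-0.2,1.1,-4,1,-0.05,0,1.1,-4,1,-0.05,0,1.1,-4,1,-0.05,0,1.1,-4,1,-0.05,0,1.1,-4,1]'; python3 -c "
from h import *
swing()
snap('scene','s10.png')"
```

```text
t: 57.95
ee_pos: [0.4984, 0.2087, 0.1062]
eef_rot: [-1.597, 0.028, -1.962]
wrist_force: [-0.3, 1.8, -3.4]
gripper_width: 0.0107
radius 161.17231727622683 angle -112.08782152954362 tool x heading -112.39938133655062 z 0.10616152129810014 F [-0.3  1.8 -3.4] T [ 0.18 -0.13  0.07] w 0.010736444836269845 axes [[-0.381, -0.924, -0.028], [-0.014, 0.036, -0.999], [0.925, -0.38, -0.026]] q6 0.6538628417045903
tool x,y,z axes in world [[-0.38, -0.92, -0.03], [-0.01, 0.04, -1.0], [0.92, -0.38, -0.03]]
shift cm [-0.12  0.01 -0.09]
```

View pics/s10.png

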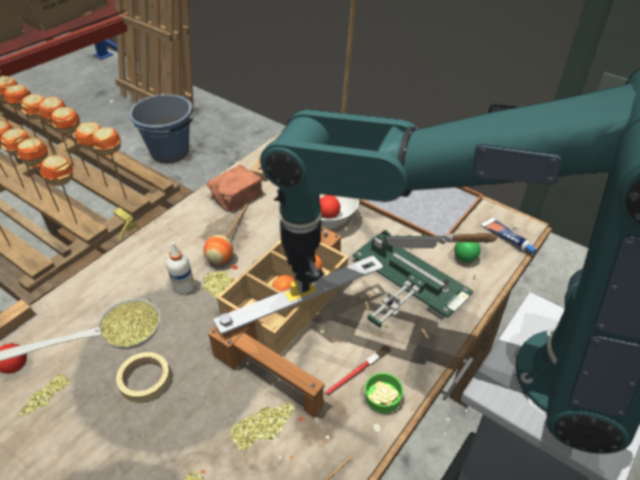

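```bash
python3 -m inch '[-0.1,0.5,-0.1,0,1,0,0.4,0,0,1]'; python3 -m inch '[0,0.2,0,0,1]';python3 -m inch '[0,0.2,0,0,1]'; python3 -m inch '[0,0,0,0,0.4,0,0,0,0,0.2,0,0,0,0,0.2]'; python3 c.py; python3 -m inch '[0,0,0,0,1,0,0,0,0,1,0,0,0,0,1,0,0,0,0,1]'; python3 -c "
from h import *
swing()"
```

```text
t: 58.2
ee_pos: [0.4999, 0.21, 0.0983]
eef_rot: [-1.594, 0.03, -1.963]
wrist_force: [1.1, 2.2, 5.5]
gripper_width: 0.0111
t: 58.3
ee_pos: [0.5, 0.2101, 0.0981]
eef_rot: [-1.593, 0.029, -1.963]
wrist_force: [-3.7, -0.7, 11.0]
gripper_width: 0.0107
t: 58.4
ee_pos: [0.5, 0.2101, 0.0981]
eef_rot: [-1.591, 0.029, -1.963]
wrist_force: [-2.6, 0.7, 7.3]
gripper_width: 0.0109
t: 58.7
ee_pos: [0.4998, 0.2106, 0.0994]
eef_rot: [-1.588, 0.03, -1.965]
wrist_force: [-0.3, 0.3, 0.7]
gripper_width: 0.0338
y [-0.004  0.034 -0.999] p [0.5   0.211 0.099] head z -22.5
[0.128 1.592 0.034 1.416]
t: 59.2
ee_pos: [0.4998, 0.2105, 0.0993]
eef_rot: [-1.588, 0.029, -1.964]
wrist_force: [0.3, -0.1, 0.6]
gripper_width: 0.0109
radius 158.9574906122498 angle -111.8811225744117 tool x heading -112.53945230021291 z 0.09929777900076306 F [ 0.3 -0.1  0.6] T [-0.01  0.05  0.13] w 0.010942039259271081 axes [[-0.383, -0.923, -0.029], [-0.005, 0.034, -0.999], [0.924, -0.383, -0.017]] q6 0.6616627581904623
tool x,y,z axes in world [[-0.38, -0.92, -0.03], [-0.0, 0.03, -1.0], [0.92, -0.38, -0.02]]
shift cm [ 0.11  0.   -0.18]
```

```bash
python3 -m inch '[0,-0.6,0,0,1,0,-0.6,0,0,1,0,-0.5,0,0,1,0,-0.4,0,0,1]';python3 -m inch '[0,0,0,0,1]'; python3 c.py; python3 -c "
from h import *
swing()"
```

```text
t: 59.6
ee_pos: [0.4977, 0.2094, 0.1183]
eef_rot: [-1.594, 0.025, -1.965]
wrist_force: [-0.9, 1.1, -2.6]
gripper_width: 0.011
t: 59.7
ee_pos: [0.4981, 0.2095, 0.1191]
eef_rot: [-1.593, 0.026, -1.965]
wrist_force: [-0.7, 0.1, -2.1]
gripper_width: 0.0108
y [-0.011  0.033 -0.999] p [0.498 0.209 0.119] head z -22.5
[0.114 1.568 0.035 1.461]
radius 160.58550965095498 angle -112.35379155516796 tool x heading -112.58045948378044 z 0.11855880024603664 F [-0.9 -0.3 -2.6] T [ 0.11 -0.03 -0.02] w 0.01050819193382987 axes [[-0.384, -0.923, -0.026], [-0.011, 0.033, -0.999], [0.923, -0.383, -0.023]] q6 0.6623468876759101
tool x,y,z axes in world [[-0.38, -0.92, -0.03], [-0.01, 0.03, -1.0], [0.92, -0.38, -0.02]]
shift cm [-0.06  0.   -0.06]
```

```bash
python3 -m inch '[0,-0.3,0.3,0,1,-0.1,0,1.1,-4,1,-0.05,0,1.1,-4,1,-0.05,0,1.1,-4,1]'; python3 k.py; python3 -c "
from h import *
swing()
im=snap('scene','s11.png'); cv2.imwrite('pics/s11c.png',cv2.resize(im[190:350,200:400],None,fx=3.2,fy=3.2,interpolation=cv2.INTER_CUBIC))"
```

```text
t: 60.2
ee_pos: [0.532, 0.1999, 0.1202]
eef_rot: [-1.59, 0.03, -1.746]
wrist_force: [-0.7, 0.6, -2.4]
gripper_width: 0.0108
radius 160.3557903298708 angle -99.08509985426065 tool x heading -99.9407671148757 z 0.12017299007958138 F [-0.3  1.3 -2.5] T [0.17 0.18 0.33] w 0.010600626251993183 axes [[-0.173, -0.985, -0.03], [-0.012, 0.033, -0.999], [0.985, -0.172, -0.018]] q6 0.40833681466197697
tool x,y,z axes in world [[-0.17, -0.98, -0.03], [-0.01, 0.03, -1.0], [0.98, -0.17, -0.02]]
shift cm [-0.03  0.01 -0.24]
```

View pics/s11c.png

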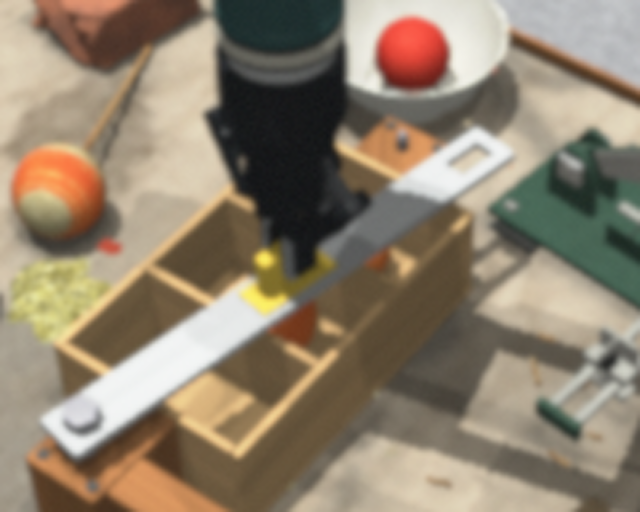

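```bash
python3 -c "
from h import *
for a in(-99,-99.9):
  for z in (.09,.1,.106,.112): print(a,z,proj('scene',[.559+.322*np.cos(np.radians(a)),.358+.322*np.sin(np.radians(a)),z]))
t=snap('top','t11.png')
cv2.imwrite('pics/t11c.png',cv2.resize(t[190:300,150:340],None,fx=4,fy=4,interpolation=cv2.INTER_CUBIC))
"
```

```text
-99 0.09 [346.43825233 243.92586189]
-99 0.1 [346.56191098 240.64181583]
-99 0.106 [346.63677133 238.65372347]
-99 0.112 [346.71213671 236.65221871]
-99.9 0.09 [348.08375198 245.10854456]
-99.9 0.1 [348.21688019 241.82418034]
-99.9 0.106 [348.29747472 239.83585794]
-99.9 0.112 [348.37861414 237.83409306]
```

View pics/t11c.png

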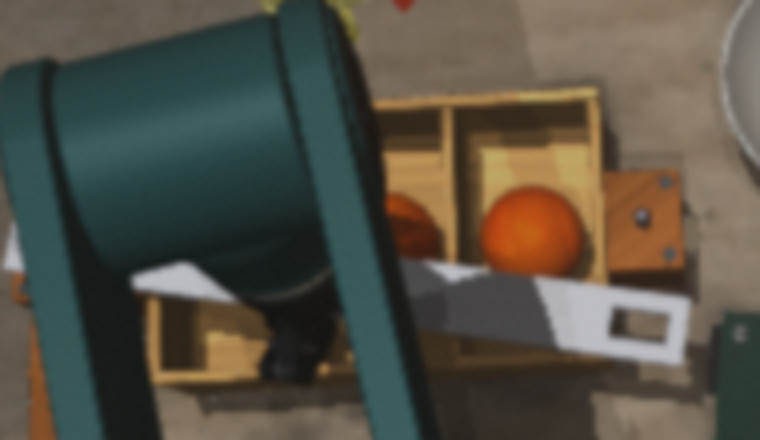

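```bash
python3 -c "
from h import *
s=ray('top',310.2,271.5,.104); d=ray('top',310.75,244.25,.096); print(s,d)
for p in([.559,.358],[.556,.358]):
  f=lambda q:np.degrees(np.arctan2(q[1]-p[1],q[0]-p[0])); print(f(s),f(d),np.hypot(*(s[:2]-p)),np.hypot(*(d[:2]-p)))
"; python3 -m inch '[-0.05,0,1.1,-4,1,-0.05,0,1.1,-3.5,1]'; python3 k.py; python3 -c "
from h import *
swing()"
```

```text
[0.50331255 0.04015137 0.104     ] [0.56332801 0.03750792 0.096     ]
-99.93742812869232 -89.22631034867302 0.3226900086073556 0.32052129973131205
-99.41192132257355 -88.6901683430653 0.3221858422872082 0.3205758437832287
t: 60.55
ee_pos: [0.5522, 0.1978, 0.1195]
eef_rot: [-1.589, 0.031, -1.618]
wrist_force: [0.6, -0.0, -2.6]
gripper_width: 0.0109
radius 160.38018711291215 angle -91.89601169510729 tool x heading -92.65188941340222 z 0.11938447685511233 F [ 0.4 -0.1 -3. ] T [0.13 0.06 0.21] w 0.010558580055822362 axes [[-0.046, -0.998, -0.032], [-0.015, 0.032, -0.999], [0.999, -0.046, -0.017]] q6 0.27000626717998266
tool x,y,z axes in world [[-0.05, -1.0, -0.03], [-0.02, 0.03, -1.0], [1.0, -0.05, -0.02]]
shift cm [-0.04  0.   -0.21]
```

```bash
python3 -m inch '[0,-0.2,0.1,0,1,-0.05,0,0.5,-1.8,1,0,0,0.4,-1.6,1]'; python3 k.py; python3 -c "
from h import *
swing()
t=snap('top','t12.png')
cv2.imwrite('pics/t12c.png',cv2.resize(t[220:290,260:340],None,fx=6,fy=6,interpolation=cv2.INTER_CUBIC))"
```

```text
t: 60.9
ee_pos: [0.5616, 0.1981, 0.1208]
eef_rot: [-1.589, 0.032, -1.561]
wrist_force: [-0.6, 0.5, -2.7]
gripper_width: 0.0107
radius 159.98521634519284 angle -88.83541186174494 tool x heading -89.36863371681888 z 0.12092582009230525 F [ 1.  -0.3 -2.7] T [-0.04 -0.07 -0.05] w 0.010666158946919274 axes [[0.011, -0.999, -0.032], [-0.018, 0.032, -0.999], [1.0, 0.012, -0.018]] q6 0.21021178373541233
tool x,y,z axes in world [[0.01, -1.0, -0.03], [-0.02, 0.03, -1.0], [1.0, 0.01, -0.02]]
shift cm [ 0.    0.   -0.15]
```

View pics/t12c.png

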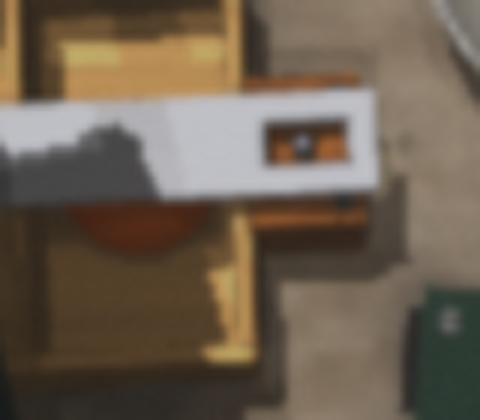

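```bash
python3 -m inch '[0,0.5,-0.05,0,1,0,0.5,0,0,1]'; python3 -m inch '[0,0.4,0,0,1]'; python3 -m inch '[0,0.4,0,0,1]';python3 -m inch '[0,0.3,0,0,1]'; python3 c.py
```

```text
t: 61.2
ee_pos: [0.5614, 0.1985, 0.1115]
eef_rot: [-1.587, 0.032, -1.563]
wrist_force: [-0.7, -0.5, -2.7]
gripper_width: 0.011
t: 61.3
ee_pos: [0.5609, 0.1986, 0.1069]
eef_rot: [-1.588, 0.032, -1.564]
wrist_force: [0.0, 0.3, -3.4]
gripper_width: 0.0107
t: 61.4
ee_pos: [0.5606, 0.1987, 0.1024]
eef_rot: [-1.588, 0.032, -1.564]
wrist_force: [0.5, 0.3, -2.4]
gripper_width: 0.0106
t: 61.5
ee_pos: [0.5604, 0.1987, 0.0992]
eef_rot: [-1.588, 0.032, -1.564]
wrist_force: [-4.0, -1.4, 14.0]
gripper_width: 0.0107
y [-0.017  0.032 -0.999] p [0.561 0.199 0.099] head z 0.4
[0.25  1.449 0.035 1.452]
```

```bash
python3 -m inch '[0,0,0,0,0.4,0,0,0,0,0,0,0,0,0,0,0,0,0,0,0,0,-1.5,0,0,-0.2,0,-3,0,0,-0.4,0,-4,0,0,-0.4,0,-4,0,0,-0.4,0,-4,0,0,-0.4, 0,0,-4,0,-0.4, 0,0,-4,0,-0.4, 0,0,-4,0,-0.4, 0,0,-4,0,-0.4, 0,0,0,0,-0.4, 0,0,0,0,-0.4]'; python3 - <<'E'
from h import *
s=snap('scene','s13.png');t=snap('top','t13.png')
a=cv2.resize(s[180:350,190:390],None,fx=2,fy=2,interpolation=cv2.INTER_CUBIC); b=cv2.resize(t[195:300,150:340],None,fx=2.1,fy=2.1,interpolation=cv2.INTER_CUBIC)
o=np.zeros((340,800,3),np.uint8); o[:340,:400]=a; o[:b.shape[0],400:400+b.shape[1]]=b[:, :400]; cv2.imwrite('pics/f.png',o)
print(proj('scene',[.5598+.004,.198,.108]))
E
```

```text
t: 63.1
ee_pos: [0.4012, 0.1923, 0.2884]
eef_rot: [-1.567, 0.039, -1.565]
wrist_force: [0.0, -0.6, -0.5]
gripper_width: 0.0599
[279.82198922 269.51743273]
```

View pics/f.png

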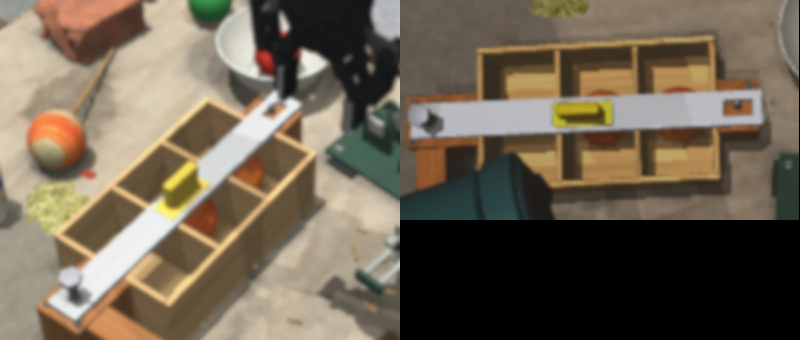

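```bash
python3 - <<'E'
from h import *
for f in('top0','t13','scene0','s13'):
    h=cv2.cvtColor(cv2.imread(f'pics/{f}.png'),cv2.COLOR_BGR2HSV); n,l,s,c=cv2.connectedComponentsWithStats(cv2.inRange(h,(24,150,120),(34,255,255)))
    print(f,[x.round(1).tolist() for i,x in enumerate(c) if i and s[i,4]>80 and 200<x[0]<320 and x[1]>200])
r.close_job(); print(r.get_state()['t'])
E
```

```text
top0 [[235.3, 247.3]]
t13 [[235.5, 247.5]]
scene0 [[278.7, 273.1]]
s13 [[279.6, 273.3]]
the job is handed in; nothing more can be done
the job is handed in; nothing more can be done
```

The job is done and handed in after about 63 s of the 210 s allowed. One contact during the red-ball grasp may count against it (below).

- **Strap opened:** I lifted it off the stud and swung it 90° onto its ledge.
- **Red ball:** The one packed by mistake was in pocket 1 and is now in the white bowl.
- **Orange balls:** The tray held two. They are in pockets 3 and 2, and I let each go only after feeling it touch the pocket floor (11–17 N). The tray was empty afterwards, and I did not see either ball get knocked aside.
- **Strap closed:** I swung it back and lowered it over the stud. The last pictures show the stud inside the slot and the strap flat on the rim. The grip tab is within 0.2 px (top view) and about 1 px (scene view) of where it started. The gripper ended well clear, with wrist force near zero.

**What went wrong:**
- **Over-force contact:** While I reached for the red ball, the wide-open gripper caught on the crate rim several times. The wrist force peaked at about 67 N, under the 120 N limit. If that load fell on the gripper's body, it is above the 40 N limit. After that I used a narrower opening and it did not happen again in the pockets.
- **Tool tilt:** The tool leaned up to about 8° during fast turns. I corrected most of it before gripping the strap again, and set the strap down on the rim partway to take a fresh grip before closing it.

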